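# Show a drilled orthosis bar to the inspection camera

### The arm

A 6-joint arm with a two-finger parallel gripper is mounted at the origin on a cart in front of the work surface, level with it; the furniture and walls round the work are solid. World frame = base frame: x ahead of the robot, y to its left, z up, the work surface at z = 0. Lengths are in m, angles in rad, forces in N, time in s.
With the tool pointing down it reaches from about 0.325 to 0.85 m from the base axis. Payload 15.5 kg.
Tool frame: the origin (TCP) lies at the very end of the fingers, on their centre line; the grasp point (between the pads) lies 19 mm behind it; z points along the fingers, x is the direction in which the jaws open and shut, and the axes are right-handed (so a half turn about z gives the same grasp; the last joint's range is limited). The gripper opens to 91 mm and grips with 3 to 60 N. Pads are 32 mm wide; open, the fingers measure 118 mm over their backs; the gripper's body (76 mm by 178 mm) begins 60 mm behind the grasp point.
Start: joints at [-1.425, 0.494, 1.345, -0, 1.302, -0.096], TCP at [0.149, -0.607, 0.214] pointing down, gripper open.
Joint ranges: [-2.91, 2.91], [-0.82, 2.16], [0.22, 2.67], [-1.22, 4.37], [0.12, 2.79], [-3.08, 3.08]. Speed limits (rad/s): [1.89, 1.89, 2.57, 3.01, 3.01, 3.01].

### API

Orientations are given as a 3x3 rotation matrix whose columns are the frame's x, y, z axes.
In Python, from station import r gives the robot as it stands. The module is installed in compiled form; this text tells all that it offers.
- The arm moves only by the tool carry_out, never from a script. Its argument "increments" is a list of rows, each a list of 3 entries, a list of its own where there are three numbers: the closure, from 0 (fully open) to 1 (shut), then the shift along the tool's x, y, z in mm, then the turn about the tool's z in degrees. In form: [[grip, [dx, dy, dz], roll], ...]. A call has 1 to 8 rows; each row shifts and turns the commanded pose from where the row before left it, along the tool's axes as they then stand; what a row does not reach is not made up. A row lasts 1/10 s, in which the tool goes at most 50 mm and 8.59 degrees, less where a joint would pass 70% of its speed; a pose out of reach is approached as far as the arm can. A call with a gripper value outside its range is refused whole. The fingers move at their own pace and stop on an object; "grip_force" is the grip in N (left out, the last holds). Time passes only in rows, so rows that do not move let the fingers close. It gives the time, the measured TCP pose, the force and the opening at its end, in the units of the state.
- r.read_state(): the state, without advancing time (a new reading comes with each control period).
- r.snapshot(name): name is "side" or "top"; returns a dict with "color" (384x512x3 uint8, red, green, blue), "vfov" (degrees; the focal length in pixels is half the picture's height over the tangent of half this angle, whatever the lens; pixels are square), "cx", "cy" (the principal point, pixels), "extrinsics" (4x4, takes a point from world to camera coordinates). Camera axes: x right, y up, looking along -z (the intrinsics and any distortion apply to the point x, -y, -z); pixel columns grow to the right and rows downward; lengths in m; the calibration is good to about 2 mm. A picture is of the moment at which its call begins. There is no depth.
- r.sign_off(): hands the job in, once; it reports no verdict.
The state is a dict: "time_s": time; "q": joint angles; "qd": joint speeds; "effort": joint torques, N m; "ee_pos": TCP position; "ee_rot": TCP orientation; "wrist_force": force on the tool from outside, world axes, zero at the start; "wrist_torque": the same for the moment, N m; "opening": finger opening in m.
Only numpy, scipy, OpenCV 4.12 (cv2) and the standard library are available. Lean on these libraries where they do the work, as an engineer would, in place of code of your own. Each camera call takes 0.05 s, during which the arm holds its last target. There are 200 camera calls.

### The job

The orthosis side bar in the toggle-clamp fixture has just been drilled, and the underside of its joint head must be checked for burrs. Press the red clamp handle down until you feel it come up against its stop, so that the pad swings well up off the bar; then grip the bar between the fixture and its tail rest, lift it off its two locating pins, draw it out from under the raised pad, and hold it up to the inspection camera: the hole in the round head centred on the lens and 100 mm in front of it, the underside facing the lens and square to its line of sight, the length of the bar level across the picture. Finish while still holding it there, steady, with the fingers well clear of the head; leave the clamp open, do not touch the camera or its stand with anything, and leave the other things on the bench where they are.

Things in the scene. Friction and masses are not known exactly. Their poses are not given: they have to be found in the camera images.
- fixture: Drilling fixture fixed to the bench: block 18 mm high (x -115 to 45, y -45 to 45 mm), toggle clamp along its x. Origin on the bench under the pivot (45 mm up); z up, +x to the red handle, -x to the pad. The bar lies at x -80 along y, on pins at y 33 and -33 that end 0.5 mm above it, and a tail rest at y -152. Open, the pad hangs 38 mm above the bar: lift it 10 to 30 mm, draw it 50 mm to -x.
- fixture_arm (a joint): Angle of the clamp arm: about 0.08 rad at the start (pad on the bar), 0.61 rad at its stop, fully open. It grows as the red handle is pressed down. The hinge is stiff (0.4 N m, about 4 to 5 N at the handle) and stays where it is left.
- handle (a point): Point on the axis of the red clamp handle, 95 mm from the pivot along the fixture's x, 20 mm short of its end. The grip is 19 mm wide, slopes up and outwards, and its top is about 9 mm above this point. Height above the bench: about 72 mm with the clamp closed, 18 mm at its stop; it moves in an arc about the pivot. Axes: the clamp arm's, parallel to the fixture's at angle 0.
- bar_grip (a point): The loose aluminium side bar (flat, 20 mm wide, 6 mm thick, 221 mm long, 60 to 120 g): grip point, mid width and thickness, 31 mm above the bench; the centre of mass is 10 mm nearer the head. Here it spans free between the plywood block (23 mm away) and the 18 mm high tail rest (66 mm away), so fingers can straddle its width. Axes: y along the bar to the head, x across it, z out of its upper face.
- bar_head (a point): Centre of the 10 mm hole in the round joint head (32 mm across, 7.5 mm thick, underside flush with the bar's) at one end of the bar, 3 mm above the underside, 101 mm from bar_grip along the bar's +y. An 8 mm locating pin stands in it at the start. The other end (tail) is a 34 x 40 mm rivet plate. Axes as bar_grip.
- camera_lens (a point): Middle of the lens front of the inspection camera: black ring 46 mm across on a 37 mm aluminium barrel, in a tilting yoke 86 mm wide on a round 104 mm foot fixed to the bench. Axes: z is the line of sight, out of the lens; y is level, along the yoke's hinge. It looks up and roughly towards the robot, 0.3 to 0.65 rad from vertical. The lens is 60 mm from the hinge, which is 105 mm above the bench.
- jar: White screw jar, 68 mm across, 99 mm high, standing to the right; leave alone. Origin at its foot.
- block: Wooden block 74 x 100 x 35 mm lying on the left; leave alone. Origin under its middle.
- driver: Small yellow screwdriver, 152 mm long, 25 mm thick, lying at the front right; leave alone. Origin under its middle.
- bolt: Steel bolt about 50 mm long, 17 mm thick, lying at the front left; leave alone. Origin under its middle.
Mind the look-alikes: they are no part of the job. There is more than one size of the part that bears camera_lens; the job needs the larger.

How it is judged:
By the outcome, as a careful person would: the job done as asked, in the order asked, and still so for the second after the job is handed in, while the arm keeps its last pose, push and grip.
It also fails if it takes over 48 s, if anything falls off the work surface, if the arm or the gripper's body presses on something with over 40 N, if the wrist force passes 120 N, or if a joint passes its speed limit or range.

## Working session

There is one attempt and no reset: what is moved stays moved. The work goes in short steps, Python scripts to look and compute and a tool call to move; the robot and the scene stay as the last step left them, time stands still between calls to the robot, and variables do not carry over. Pictures are saved under pics/ and viewed, about 8 in all and at most 12, crops included, and the job is handed in when it is done.

Besides the shell and the picture viewer there is one more tool, called after "Request:" as a command line: name --argument value ..., lists and objects as JSON in quotes. carry_out: Moves the arm, as the interface text tells. Its arguments: {"type":"object","properties":{"increments":{"type":"array"},"grip_force":{"type":"number"}},"required":["increments"]}

```bash
mkdir -p pics; ls; python3 - <<'E'
from station import r
import cv2, numpy as np
s=r.read_state()
for k,v in s.items(): print(k,np.round(v,4).tolist())
for n in("side","top"):
    d=r.snapshot(n); cv2.imwrite(f"pics/{n}0.png",cv2.resize(d["color"][:,:,::-1],(768,576),interpolation=cv2.INTER_CUBIC)); np.savez(f"{n}0.npz",**d)
    print(n,{k:(np.round(v,4).tolist() if k=="extrinsics" else v) for k,v in d.items() if k!="color"})
E
```

```text
pics
time_s 0.0
q [-1.4255, 0.4942, 1.3462, 0.0, 1.3025, -0.0955]
qd [-0.0015, -0.0016, -0.0004, -0.0009, -0.0013, -0.0013]
effort [0.0016, -87.8822, -38.1851, 0.0706, 0.0535, -0.0001]
ee_pos [0.149, -0.6066, 0.2133]
ee_rot [[0.2385, -0.9711, -0.0002], [-0.9711, -0.2385, 0.0013], [-0.0013, -0.0001, -1.0]]
wrist_force [0.6235, -0.2991, -0.6909]
wrist_torque [0.0065, -0.0401, 0.0458]
opening 0.0912
side {'vfov': 53.76164113670737, 'cx': 267.94559197095896, 'cy': 190.7308174377816, 'extrinsics': [[-0.946, -0.3242, 0.0005, 0.5737], [0.129, -0.3749, 0.918, -0.1756], [-0.2974, 0.8685, 0.3965, -1.0465], [0.0, 0.0, 0.0, 1.0]]}
top {'vfov': 42.08229055458202, 'cx': 257.09502450945854, 'cy': 196.4078963081039, 'extrinsics': [[-0.0149, -0.9999, 0.0062, 0.0275], [0.9896, -0.0138, 0.1434, -0.5845], [-0.1433, 0.0082, 0.9896, -1.4575], [0.0, 0.0, 0.0, 1.0]]}
```

View pics/top0.png

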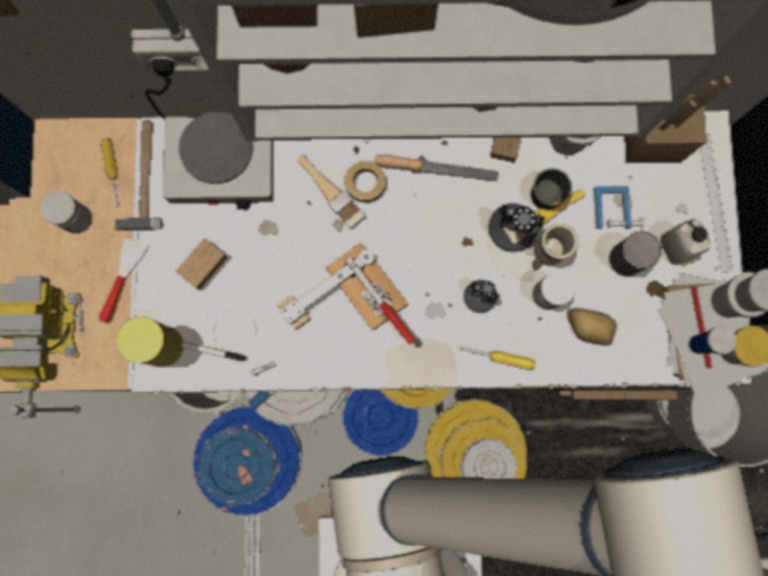

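View pics/side0.png

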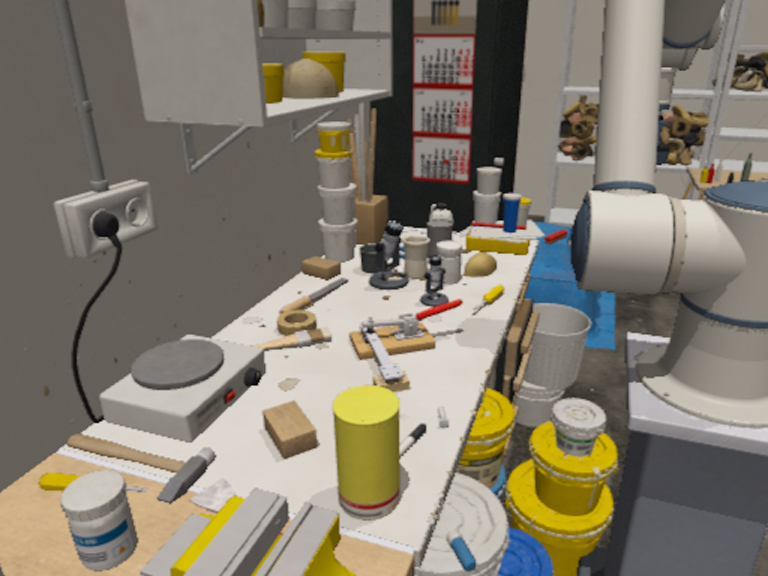

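Top view: the fixture is at about (365,285), the bar runs from (285,310) to (370,257), and the red handle ends near (415,342). The larger camera is at (515,225) and the smaller look-alike at (482,295). In the side view, the fixture is at (390,340), the large camera at (390,255), and the small one at (435,280). Next I'll zoom in to get pixel positions.

```bash
python3 - <<'E'
import cv2, numpy as np
def crop(n,x,y,w,h,k,o):
    c=np.load(f"{n}0.npz")["color"][y:y+h,x:x+w,::-1]
    c=cv2.resize(c,None,fx=k,fy=k,interpolation=cv2.INTER_CUBIC)
    for i in range(0,w,20): cv2.putText(c,str(x+i),(i*k,10),0,.35,(255,0,255),1);cv2.line(c,(i*k,0),(i*k,4),(255,0,255))
    for i in range(0,h,20): cv2.putText(c,str(y+i),(0,i*k+4),0,.35,(255,0,255),1)
    cv2.imwrite(o,c)
crop("top",180,125,198,115,4,"pics/t1.png")
crop("side",225,140,110,120,5,"pics/s1.png")
E
```

```text
(no output)
```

View pics/t1.png

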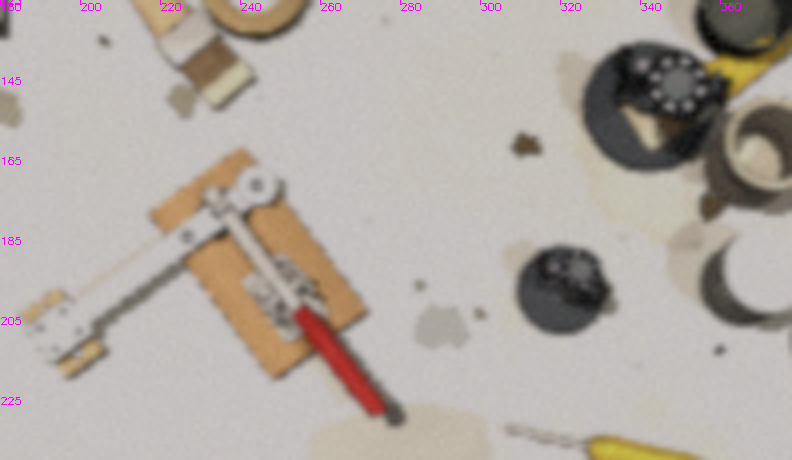

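View pics/s1.png

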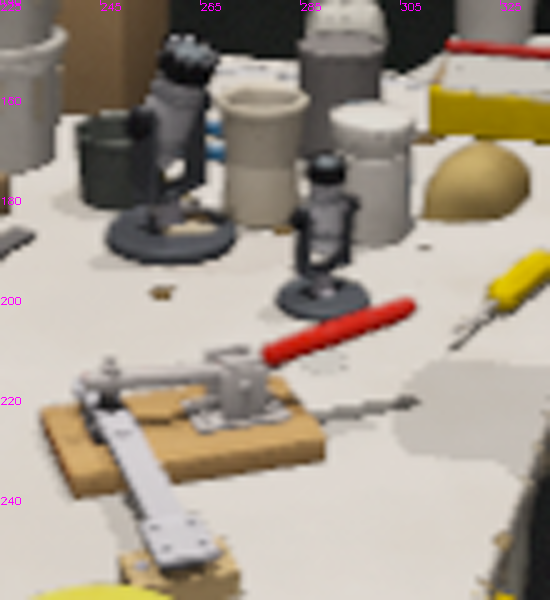

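In the top crop, the block corners are at (240.8,162), (217.5,178.5), (272,202.8) and (249.5,219.5). The hole is at (244.3,171.3) and the LED ring of the large camera at (349.5,146), with its foot at about (342,151.5). In the side crop, the large lens is at about (263,152) and its foot at (259.5,187). Now I'll turn these into poses.

```bash
cat > h.py <<'E'
import numpy as np, cv2
from scipy.optimize import least_squares
def load(n,k=0): return dict(np.load(f"{n}{k}.npz"))
def proj(d,P):
    E=d["extrinsics"]; P=np.atleast_2d(P); c=P@E[:3,:3].T+E[:3,3]
    f=192/np.tan(np.radians(d["vfov"])/2)
    return np.c_[d["cx"]+f*c[:,0]/-c[:,2], d["cy"]-f*c[:,1]/-c[:,2]]
def ray(d,uv):
    E=d["extrinsics"]; f=192/np.tan(np.radians(d["vfov"])/2)
    v=np.array([(uv[0]-d["cx"])/f,-(uv[1]-d["cy"])/f,-1]); R=E[:3,:3]
    o=-R.T@E[:3,3]; v=R.T@v; return o,v/np.linalg.norm(v)
def onz(d,uv,z):
    o,v=ray(d,uv); return o+v*(z-o[2])/v[2]
def tri(a,ua,b,ub):
    o,v=ray(a,ua);p,w=ray(b,ub); s=np.linalg.lstsq(np.c_[v,-w],p-o,rcond=None)[0]
    A,B=o+s[0]*v,p+s[1]*w; return (A+B)/2,np.linalg.norm(A-B)
def Rz(a): c,s=np.cos(a),np.sin(a); return np.array([[c,-s,0],[s,c,0],[0,0,1]])
E
python3 - <<'E'
from h import *
np.set_printoptions(precision=4,suppress=True)
t,s=load("top"),load("side")
hsv=cv2.cvtColor(t["color"],cv2.COLOR_RGB2HSV)
# block
m=cv2.inRange(hsv,(8,90,100),(20,255,255))[155:225,210:280]
m=cv2.morphologyEx(m,cv2.MORPH_CLOSE,np.ones((9,9)))
c=max(cv2.findContours(m,0,2)[0],key=cv2.contourArea); rect=cv2.boxPoints(cv2.minAreaRect(c))+[210,155]
print("wood rect",rect.round(1).tolist(),cv2.contourArea(c))
px=np.array([[240.8,162],[217.5,178.5],[272,202.8],[249.5,219.5]])
loc=np.array([[-115,45,18],[-115,-45,18],[45,45,18],[45,-45,18]])/1e3
hole=np.array([-80,33,35.5])/1e3
tg=lambda p:(Rz(p[2])@np.r_[loc,[hole]].T).T+[p[0],p[1],0]
f=lambda p:(proj(t,tg(p))-np.r_[px,[[244.3,171.3]]]).ravel()
o=least_squares(f,[.5,.05,-2.5]); print("fixture",o.x,np.degrees(o.x[2]),f(o.x).round(1))
p=o.x; W=lambda l:Rz(p[2])@(np.array(l)/1e3)+[p[0],p[1],0]
for n,l in dict(handle=(95,0,72),handle_end=(115,0,80),grip=(-80,-68,31),head=(-80,33,31),rest=(-80,-152,18)).items():
    print(n,W(l),proj(t,W(l))[0],proj(s,W(l))[0])
for n,d in(("top",t),("side",s)):
    h=cv2.cvtColor(d["color"],cv2.COLOR_RGB2HSV); r=cv2.inRange(h,(0,150,90),(6,255,255))|cv2.inRange(h,(172,150,90),(180,255,255))
    x=np.argwhere(r[190:235,250:312]) if n=="side" else np.argwhere(r[195:235,250:285]); 
    x=x[:,::-1]+([250,190] if n=="side" else [250,195]); print(n,"red",len(x),x.mean(0),x.min(0),x.max(0))
L,e=tri(t,(349.5,146),s,(263,152.4)); print("lens",L,e)
Fa=onz(t,(342,151.5),.01);Fb=onz(s,(259.5,187),.01); print("foot top/side",Fa,Fb)
for F in(Fa,Fb): F[2]=.105; v=L-F; print("dir",v,np.linalg.norm(v),"tilt",np.arctan2(np.hypot(*v[:2]),v[2]),"az",np.arctan2(v[1],v[0]))
for n,d in(("top",t),("side",s)): print(n,"cam",ray(d,(256,192))[0])
for n,uv in dict(small=(322,197),shelf=(170,82),shelfR=(450,82)).items(): print(n,onz(t,uv,0),onz(t,uv,.3))
E
```

```text
wood rect [[217.2, 178.4], [239.7, 161.3], [270.9, 202.4], [248.4, 219.5]] 827.5
fixture [ 0.5789  0.0352 -2.5055] -143.55524454238522 [ 0.  -0.6 -0.1  0.3  0.5 -0.5 -0.6  0.6  0.2  0.2]
handle [ 0.5025 -0.0212  0.072 ] [271.3484 222.631 ] [301.5768 202.4628]
handle_end [ 0.4864 -0.0331  0.08  ] [275.6412 227.8486] [307.5908 199.3398]
grip [0.6028 0.1374 0.031 ] [217.905  191.5791] [253.7092 232.5867]
head [0.6628 0.0562 0.031 ] [244.5017 171.7623] [245.0303 217.2213]
rest [0.5529 0.205  0.018 ] [196.031  208.7594] [262.0995 251.5156]
top red 142 [264.0211 214.2254] [254 202] [275 227]
side red 126 [291.8095 205.9048] [278 200] [307 212]
lens [ 0.71   -0.2444  0.1474] 0.0005631421389523234
foot top/side [ 0.727  -0.2477  0.01  ] [ 0.7211 -0.2341  0.01  ]
dir [-0.017   0.0033  0.0424] 0.04574371255076038 tilt 0.38724749100095956 az 2.949967063487801
dir [-0.0111 -0.0102  0.0424] 0.0449582301459467 tilt 0.3418691301608644 az -2.394943878626796
top cam [0.3698 0.0314 1.5261]
side cam [0.2541 1.029  0.5759]
small [ 0.5862 -0.1819  0.    ] [ 0.5437 -0.14    0.3   ]
shelf [0.9638 0.2912 0.    ] [0.847  0.2401 0.3   ]
shelfR [ 0.9526 -0.6048  0.    ] [ 0.838  -0.4798  0.3   ]
```

Request:
carry_out --increments '[[1,[0,0,-50],0],[1,[0,0,-50],0],[1,[0,0,-50],0],[1,[0,0,-50],0],[1,[0,0,-50],0],[1,[0,0,-50],0],[1,[0,0,-50],0],[1,[0,0,-50],0]]' --grip_force 30

```text
time_s: 0.9
ee_pos: [0.149, -0.6066, 0.611]
ee_rot: [[0.238, -0.971, 0.0], [-0.971, -0.238, -0.001], [0.001, 0.0, -1.0]]
wrist_force: [0.0, -2.0, 0.8]
opening: 0.0302
```

```bash
cat > st.py <<'E'
from station import r
import numpy as np
np.set_printoptions(precision=4,suppress=True)
s=r.read_state()
print(s["time_s"],"q",np.array(s["q"]),"pos",np.array(s["ee_pos"]),"F",np.array(s["wrist_force"]),"T",np.array(s["wrist_torque"]),"op",s["opening"]);print(np.array(s["ee_rot"]))
E
python3 st.py
```

```text
0.9 q [-1.4255  0.4435  0.3986  0.      2.2983 -0.0955] pos [ 0.149  -0.6066  0.611 ] F [ 0.0335 -2.0374  0.8367] T [-0.0415 -0.0434  0.0146] op 0.030155921396983542
[[ 0.2385 -0.9711  0.0002]
 [-0.9711 -0.2385 -0.0012]
 [ 0.0012  0.0001 -1.    ]]
```

Request:
carry_out --increments '[[1,[0,0,-50],0],[1,[0,0,-50],0],[1,[0,0,-50],0],[1,[0,0,-50],0]]'

```text
time_s: 1.3
ee_pos: [0.1323, -0.5392, 0.7142]
ee_rot: [[0.238, -0.971, 0.016], [-0.969, -0.238, -0.064], [0.066, -0.0, -0.998]]
wrist_force: [0.3, -0.5, 0.6]
opening: 0.0006
```

```bash
python3 st.py
```

```text
1.3 q [-1.4424  0.371   0.2208  0.0122  2.4844 -0.1025] pos [ 0.1323 -0.5392  0.7142] F [ 0.3189 -0.5496  0.632 ] T [ 0.0257  0.0212 -0.0356] op 0.000649370662800505
[[ 0.238  -0.9711  0.0158]
 [-0.969  -0.2385 -0.0639]
 [ 0.0658 -0.0001 -0.9978]]
```

Request:
carry_out --increments '[[1,[0,0,-50],0],[1,[0,0,-50],0],[1,[0,0,-50],0],[1,[0,0,-50],0]]'

```text
time_s: 1.7
ee_pos: [0.1113, -0.4531, 0.7828]
ee_rot: [[0.236, -0.971, 0.035], [-0.961, -0.239, -0.141], [0.145, 0.0, -0.989]]
wrist_force: [0.7, -0.2, 0.3]
opening: 0.0007
```

```bash
python3 st.py
```

```text
1.7 q [-1.4739  0.2315  0.2208  0.0371  2.5446 -0.1119] pos [ 0.1113 -0.4531  0.7828] F [ 0.7299 -0.1841  0.3344] T [ 0.056   0.0471 -0.0082] op 0.000723097627880199
[[ 0.236  -0.9711  0.0346]
 [-0.9608 -0.2386 -0.1411]
 [ 0.1453  0.     -0.9894]]
```

Request:
carry_out --increments '[[1,[0,0,50],0],[1,[0,0,50],0],[1,[0,0,50],0],[1,[0,0,50],0]]'

```text
time_s: 2.1
ee_pos: [0.1178, -0.48, 0.6089]
ee_rot: [[0.236, -0.971, 0.035], [-0.961, -0.238, -0.141], [0.145, -0.0, -0.989]]
wrist_force: [-0.7, -1.4, -0.1]
opening: 0.0003
```

```bash
python3 st.py
```

```text
2.1 q [-1.4652  0.0863  0.9186  0.0218  1.9924 -0.1247] pos [ 0.1178 -0.48    0.6089] F [-0.677  -1.3631 -0.1226] T [0.0077 0.0376 0.0402] op 0.00033717709637267376
[[ 0.2358 -0.9712  0.0349]
 [-0.9609 -0.2383 -0.1408]
 [ 0.1451 -0.0003 -0.9894]]
```

```bash
cat > fk.py <<'E'
import numpy as np
D=np.array([[.4942,1.3462,1.3025,.6247,.2133],[.4435,.3986,2.2983,.6246,.611],[.371,.2208,2.4844,.5552,.7142],[.2315,.2208,2.5446,.4666,.7828],[.0863,.9186,1.9924,.4942,.6089]])
def A(q2,q3,q5):
    a=q2+q3;p=a+q5;s,c=np.sin,np.cos
    return np.array([[1,0,s(q2),s(a),c(a),s(p)],[0,1,c(q2),c(a),-s(a),c(p)]])
M=np.vstack([A(*d[:3]) for d in D]); b=D[:,3:].ravel()
X,res,rk,sv=np.linalg.lstsq(M,b,rcond=None)
if __name__=="__main__":
    print(X.round(4),(M@X-b).round(4),sv)
    from scipy.optimize import fsolve
    for z in(.2,.4,.6):
        for R in(.25,.3,.35,.4,.5,.8):
            q,_,ok,_=fsolve(lambda q:A(q[0],q[1],np.pi-q[0]-q[1])@X-[R,z],[0,1.8],full_output=1)
            print(z,R,q.round(2),round(np.pi-q.sum(),2),ok)
E
python3 fk.py
```

```text
[0.0023 0.2701 0.5981 0.3843 0.1178 0.3675] [-0.      0.     -0.     -0.0001  0.0001 -0.0001 -0.0002  0.      0.0001
  0.0001] [4.33820907 3.13111144 0.86140838 0.76234967 0.2244727  0.04993789]
0.2 0.25 [-0.03  2.15] 1.02 1
0.2 0.3 [0.05 2.07] 1.03 1
0.2 0.35 [0.13 1.97] 1.04 1
0.2 0.4 [0.2  1.88] 1.07 1
0.2 0.5 [0.34 1.66] 1.14 1
0.2 0.8 [0.77 0.83] 1.54 1
0.4 0.25 [-0.25  1.73] 1.66 1
0.4 0.3 [-0.16  1.66] 1.63 1
0.4 0.35 [-0.07  1.59] 1.62 1
0.4 0.4 [0.01 1.51] 1.61 1
0.4 0.5 [0.18 1.32] 1.64 1
0.4 0.8 [0.73 0.41] 2.0 1
0.6 0.25 [-0.23  1.21] 2.16 1
0.6 0.3 [-0.15  1.16] 2.14 1
0.6 0.35 [-0.07  1.09] 2.12 1
0.6 0.4 [0.01 1.01] 2.12 1
0.6 0.5 [0.19 0.81] 2.14 1
0.6 0.8 [ 0.85 -0.3 ] 2.59 5
```

```bash
cat > sim.py <<'E'
from fk import *
from scipy.optimize import least_squares
lo=np.array([-.82,.2205,.12]);hi=np.array([2.16,2.67,2.79])
def pose(q): r,z=A(*q)@X; return np.array([r,z,sum(q)])
def step(q,dx,dz,w):   # dx outward along tool x, dz along tool z (mm); planar
    P=pose(q);p=P[2];tz=np.array([np.sin(p),np.cos(p)]);tx=np.array([-np.cos(p),np.sin(p)])
    T=P.copy();T[:2]+=(dx*tx+dz*tz)/1e3
    o=least_squares(lambda x:(pose(x)-T)*[1,1,w],np.clip(q,lo+1e-4,hi-1e-4),bounds=(lo,hi)).x
    k=min(1,(np.array([.132,.18,.21])/np.maximum(abs(o-q),1e-9)).min()); return q+k*(o-q)
if __name__=="__main__":
    np.set_printoptions(precision=4,suppress=True)
    for w in(.05,.1,.2,.3,.5,1):
        q=D[1,:3]
        for i in range(4):q=step(q,0,-50,w)
        a=q
        for i in range(4):q=step(q,0,-50,w)
        print(w,a,pose(a),q,pose(q)-[0,0,np.pi])
E
python3 sim.py
```

```text
0.05 [0.2574 0.2205 2.2197] [0.5938 0.8038 2.6976] [0.0111 0.2205 2.0863] [ 0.4815  0.9655 -0.8237]
0.1 [0.2662 0.2205 2.2439] [0.5903 0.7949 2.7306] [0.0222 0.2205 2.117 ] [ 0.4812  0.9521 -0.7819]
0.2 [0.2944 0.2205 2.3176] [0.5794 0.769  2.8325] [0.0644 0.2205 2.2233] [ 0.4794  0.9065 -0.6334]
0.3 [0.323  0.2205 2.3871] [0.5687 0.746  2.9306] [0.1198 0.2205 2.345 ] [ 0.4751  0.857  -0.4563]
0.5 [0.357  0.2205 2.4638] [0.5566 0.7226 3.0413] [0.2018 0.2205 2.5001] [ 0.4671  0.7997 -0.2192]
1 [0.3798 0.2205 2.5123] [0.549  0.7089 3.1126] [0.2612 0.2205 2.5992] [ 0.4615  0.7672 -0.0607]
```

```bash
python3 - <<'E'
from sim import *
np.set_printoptions(precision=3,suppress=True)
w=.65;q=D[4,:3]
for n in range(5):q=step(q,0,-50,w)
print("up",q,pose(q)-[0,0,np.pi])
a=q
for n in range(8):
    q=step(q,40,0,w); print("out",n,q,pose(q)-[0,0,np.pi])
q=D[4,:3]
print("alt: out at z .6")
for n in range(12):
    q=step(q,50,0,w); print("out",n,q,pose(q)-[0,0,np.pi])
E
```

```text
up [0.194 0.221 2.56 ] [ 0.441  0.799 -0.168]
out 0 [0.225 0.221 2.519] [ 0.472  0.788 -0.178]
out 1 [0.254 0.221 2.478] [ 0.502  0.776 -0.189]
out 2 [0.283 0.221 2.437] [ 0.531  0.764 -0.201]
out 3 [0.31  0.221 2.397] [ 0.559  0.752 -0.214]
out 4 [0.336 0.221 2.356] [ 0.586  0.741 -0.228]
out 5 [0.361 0.221 2.316] [ 0.612  0.729 -0.244]
out 6 [0.385 0.221 2.276] [ 0.637  0.718 -0.26 ]
out 7 [0.407 0.221 2.237] [ 0.661  0.708 -0.277]
alt: out at z .6
out 0 [0.177 0.791 2.029] [ 0.544  0.616 -0.144]
out 1 [0.274 0.641 2.082] [ 0.593  0.623 -0.144]
out 2 [0.38  0.461 2.156] [ 0.642  0.63  -0.144]
out 3 [0.476 0.281 2.239] [ 0.679  0.636 -0.145]
out 4 [0.529 0.221 2.23 ] [ 0.712  0.625 -0.162]
out 5 [0.555 0.221 2.181] [ 0.738  0.609 -0.185]
out 6 [0.579 0.221 2.132] [ 0.764  0.595 -0.21 ]
out 7 [0.601 0.221 2.085] [ 0.788  0.582 -0.235]
out 8 [0.621 0.221 2.038] [ 0.811  0.57  -0.262]
out 9 [0.64  0.221 1.991] [ 0.833  0.559 -0.29 ]
out 10 [0.656 0.221 1.946] [ 0.853  0.55  -0.319]
out 11 [0.671 0.221 1.901] [ 0.873  0.543 -0.349]
```

```bash
cat > go.py <<'E'
import sys
from station import r
import numpy as np
np.set_printoptions(precision=4,suppress=True)
def go(P,xaz=None,quiet=0):
    s=r.read_state();R=np.array(s["ee_rot"]);d=R.T@(np.array(P)-s["ee_pos"])*1e3
    print("t",s["time_s"],"pos",np.array(s["ee_pos"]),"tool delta mm",d.round(1),"n>=",np.ceil(np.linalg.norm(d)/50))
    if xaz is not None:
        a=np.arctan2(R[1,0],R[0,0]);e=(np.radians(xaz)-a+np.pi)%(2*np.pi)-np.pi;print("roll deg",-np.degrees(e).round(2))
    print("z",R[:,2],"F",np.array(s["wrist_force"]).round(1),"q",np.array(s["q"]),"op",round(s["opening"],4))
if __name__=="__main__":
    a=list(map(float,sys.argv[1:])); go(a[:3],a[3] if len(a)>3 else None)
E
python3 go.py .501 -.0225 .13 -53.55
```

```text
t 2.1 pos [ 0.1178 -0.48    0.6089] tool delta mm [-418.8 -481.   422.7] n>= 16.0
roll deg -22.66
z [ 0.0349 -0.1408 -0.9894] F [-0.7 -1.4 -0.1] q [-1.4652  0.0863  0.9186  0.0218  1.9924 -0.1247] op 0.0003
```

Request:
carry_out --increments '[[1,[-25,-29,25],0],[1,[-25,-29,25],0],[1,[-25,-29,25],0],[1,[-25,-29,25],0],[1,[-25,-29,25],0],[1,[-25,-29,25],0],[1,[-25,-29,25],0],[1,[-25,-29,25],0]]'

```text
time_s: 2.9
ee_pos: [0.3034, -0.2596, 0.3831]
ee_rot: [[0.236, -0.971, 0.035], [-0.961, -0.238, -0.141], [0.145, -0.001, -0.989]]
wrist_force: [1.0, -0.1, -0.8]
opening: 0.0003
```

Request:
carry_out --increments '[[1,[-25,-29,25],0],[1,[-25,-29,25],0],[1,[-25,-29,25],0],[1,[-25,-29,25],0],[1,[-25,-29,25],0],[1,[0,0,0],-7.6],[1,[0,0,0],-7.6],[1,[0,0,0],-7.5]]'

```text
time_s: 3.7
ee_pos: [0.4186, -0.1235, 0.242]
ee_rot: [[0.598, -0.801, 0.034], [-0.791, -0.596, -0.14], [0.132, 0.057, -0.99]]
wrist_force: [0.5, -0.3, 0.5]
opening: 0.0007
```

```bash
python3 go.py .501 -.0225 .10 -53.55
```

```text
t 3.7 pos [ 0.4186 -0.1235  0.242 ] tool delta mm [ -49.5 -134.3  129.2] n>= 4.0
roll deg 0.63
z [ 0.0339 -0.14   -0.9896] F [ 0.5 -0.3  0.5] q [-0.325   0.1644  1.7938 -0.1365  1.1097  0.6588] op 0.0007
```

Request:
carry_out --increments '[[1,[-12,-34,32],0],[1,[-12,-34,32],0],[1,[-12,-33,32],0],[1,[-13,-33,33],0.6],[1,[0,0,0],0]]'

```text
time_s: 4.2
ee_pos: [0.5018, -0.0215, 0.0965]
ee_rot: [[0.586, -0.81, 0.03], [-0.8, -0.584, -0.139], [0.13, 0.058, -0.99]]
wrist_force: [-0.0, 0.4, 0.0]
opening: 0.0003
```

```bash
python3 go.py .501 -.0225 .084 -53.55; python3 - <<'E'
from station import r
import cv2,numpy as np
a=[]
for n,(x,y,w,h) in dict(top=(210,140,100,100),side=(225,150,100,100)).items():
    d=r.snapshot(n);c=d["color"][y:y+h,x:x+w,::-1];a.append(cv2.resize(c,None,fx=4,fy=4,interpolation=cv2.INTER_CUBIC))
cv2.imwrite("pics/p1.png",np.hstack(a))
E
```

```text
t 4.2 pos [ 0.5018 -0.0215  0.0965] tool delta mm [-1.3  0.5 12.5] n>= 1.0
roll deg -0.22
z [ 0.0298 -0.1394 -0.9898] F [-0.   0.4  0. ] q [-0.0652  0.4789  1.8054 -0.1875  0.827   1.0021] op 0.0003
```

View pics/p1.png

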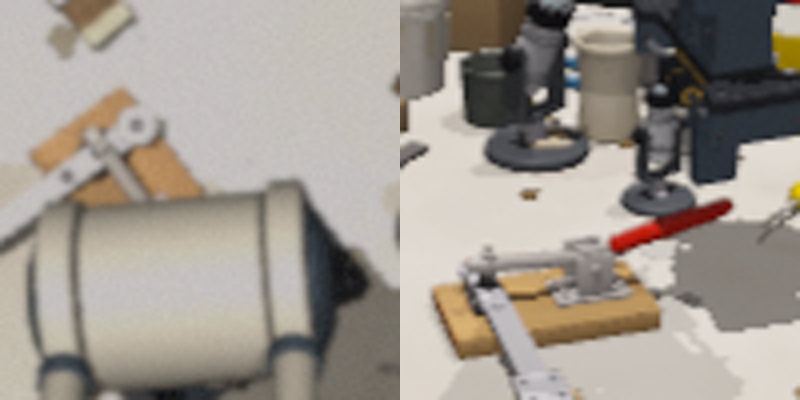

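The side crop shows the closed fingertips at (715,180), just above the outer half of the red handle at (706,210). The clamp is still closed. I'll press down now.

Request:
carry_out --increments '[[1,[-1,-0.5,8],0],[1,[-1,-0.5,8],0],[1,[-1,-0.5,8],0],[1,[-1,-0.5,8],0],[1,[-1,-0.5,8],0]]'

```text
time_s: 4.8
ee_pos: [0.5023, -0.0245, 0.06]
ee_rot: [[0.584, -0.811, 0.035], [-0.801, -0.582, -0.141], [0.134, 0.054, -0.989]]
wrist_force: [-3.6, -2.1, 6.1]
opening: 0.0001
```

Request:
carry_out --increments '[[1,[-0.7,-0.3,5],0],[1,[-0.7,-0.3,5],0],[1,[-0.5,-0.2,4],0],[1,[-0.5,-0.2,4],0]]'

```text
time_s: 5.2
ee_pos: [0.5023, -0.0243, 0.0419]
ee_rot: [[0.584, -0.811, 0.034], [-0.801, -0.582, -0.14], [0.134, 0.055, -0.989]]
wrist_force: [-4.0, -1.4, 4.3]
opening: 0.0002
```

Request:
carry_out --increments '[[1,[-0.4,-0.2,3],0],[1,[-0.3,-0.1,2],0]]'

```text
time_s: 5.4
ee_pos: [0.5026, -0.0241, 0.037]
ee_rot: [[0.584, -0.811, 0.035], [-0.801, -0.582, -0.14], [0.134, 0.054, -0.989]]
wrist_force: [-3.5, -1.3, 4.6]
opening: 0.0005
```

Request:
carry_out --increments '[[1,[-0.4,-0.2,3],0],[1,[-0.3,-0.1,2],0]]'

```text
time_s: 5.6
ee_pos: [0.503, -0.024, 0.0321]
ee_rot: [[0.584, -0.811, 0.036], [-0.801, -0.582, -0.14], [0.134, 0.053, -0.989]]
wrist_force: [-1.3, 1.3, 4.4]
opening: 0.0002
```

Request:
carry_out --increments '[[1,[-0.3,-0.1,2],0],[1,[-0.3,-0.1,2],0]]'

```text
time_s: 5.8
ee_pos: [0.5035, -0.024, 0.0292]
ee_rot: [[0.584, -0.811, 0.037], [-0.801, -0.583, -0.141], [0.136, 0.052, -0.989]]
wrist_force: [-12.2, 5.1, 57.5]
opening: 0.0006
```

Request:
carry_out --increments '[[1,[-0.1,-0.1,1.2],0],[1,[0,0,0],0]]'

```text
time_s: 6.0
ee_pos: [0.5037, -0.024, 0.0289]
ee_rot: [[0.584, -0.811, 0.038], [-0.8, -0.583, -0.141], [0.136, 0.052, -0.989]]
wrist_force: [-13.2, 6.3, 57.9]
opening: 0.0008
```

The stop was felt: force rose to 58 N at TCP z = 29 mm. Next I'll retreat upwards and remove the remaining tool tilt, with an upward push at the opposite azimuth, before grasping.

Request:
carry_out --increments '[[1,[3,1,-20],0],[1,[6,2,-48],0],[1,[6,2,-48],0],[1,[6,2,-48],0],[1,[6,2,-48],0],[1,[6,2,-48],0],[1,[6,2,-48],0],[1,[6,2,-48],0]]'

```text
time_s: 6.8
ee_pos: [0.5043, -0.0187, 0.3884]
ee_rot: [[0.584, -0.811, 0.036], [-0.801, -0.583, -0.14], [0.135, 0.053, -0.989]]
wrist_force: [0.7, 0.3, -0.3]
opening: 0.0
```

```bash
python3 go.py .33 .34 .55; python3 go.py -.12 .44 .6; python3 - <<'E'
from sim import *
from scipy.optimize import fsolve
w=.65
q=fsolve(lambda q:pose(q)-[.45,.6,np.pi+.146],[.1,.9,2.1])
print(q)
for n in range(14):
    q=step(q,0,-50,w);print(n,q.round(3),(pose(q)-[0,0,np.pi]).round(3))
E
python3 - <<'E'
import sys; sys.path.insert(0,'.')
from station import r
import numpy as np
for n in("top","side"): np.savez(f"{n}1.npz",**r.snapshot(n))
E
```

```text
t 6.8 pos [ 0.5043 -0.0187  0.3884] tool delta mm [-367.1  -59.1 -216.6] n>= 9.0
z [ 0.0364 -0.1402 -0.9894] F [ 0.7  0.3 -0.3] q [-0.0589  0.1706  1.373  -0.1383  1.5531  0.8848] op 0.0
t 6.8 pos [ 0.5043 -0.0187  0.3884] tool delta mm [-703.2  250.2 -296.4] n>= 17.0
z [ 0.0364 -0.1402 -0.9894] F [ 0.7  0.3 -0.3] q [-0.0589  0.1706  1.373  -0.1383  1.5531  0.8848] op 0.0
[0.19082718 0.81525997 2.28150551]
0 [0.234 0.635 2.418] [0.457 0.646 0.146]
1 [0.285 0.455 2.547] [0.464 0.685 0.146]
2 [0.338 0.275 2.671] [0.466 0.717 0.143]
3 [0.335 0.221 2.716] [0.454 0.735 0.131]
4 [0.311 0.221 2.726] [0.439 0.746 0.116]
5 [0.286 0.221 2.736] [0.424 0.757 0.101]
6 [0.263 0.221 2.745] [0.409 0.767 0.086]
7 [0.239 0.221 2.754] [0.394 0.777 0.072]
8 [0.217 0.221 2.763] [0.379 0.786 0.058]
9 [0.194 0.221 2.771] [0.364 0.794 0.045]
10 [0.173 0.221 2.78 ] [0.35  0.802 0.031]
11 [0.151 0.221 2.788] [0.335 0.809 0.018]
12 [0.132 0.221 2.79 ] [0.324 0.816 0.001]
13 [0.113 0.221 2.79 ] [ 0.313  0.822 -0.018]
```

Request:
carry_out --increments '[[1,[-46,-7,-27],0],[1,[-46,-7,-27],0],[1,[-46,-7,-27],0],[1,[-46,-7,-27],0],[1,[-46,-7,-27],0],[1,[-46,-7,-27],0],[1,[-46,-7,-27],0],[1,[-46,-7,-27],0]]'

```text
time_s: 7.7
ee_pos: [0.3388, 0.3152, 0.5366]
ee_rot: [[0.584, -0.811, 0.036], [-0.801, -0.583, -0.14], [0.134, 0.053, -0.99]]
wrist_force: [1.6, 0.5, 0.7]
opening: 0.0004
```

```bash
python3 go.py -.13 .5 .6; python3 - <<'E'
from h import *
c=[]
for n,(x,y,w,h) in dict(top=(210,140,100,100),side=(225,150,100,100)).items():
    d=load(n,1)["color"][y:y+h,x:x+w,::-1];c.append(cv2.resize(d,None,fx=4,fy=4,interpolation=cv2.INTER_CUBIC))
cv2.imwrite("pics/p2.png",np.hstack(c))
E
```

```text
t 7.7 pos [0.3388 0.3152 0.5366] tool delta mm [-413.2  275.9 -105.3] n>= 11.0
z [ 0.0357 -0.1399 -0.9895] F [1.6 0.5 0.7] q [ 0.7187  0.1434  1.0345 -0.1439  2.0255  1.6037] op 0.0004
```

View pics/p2.png

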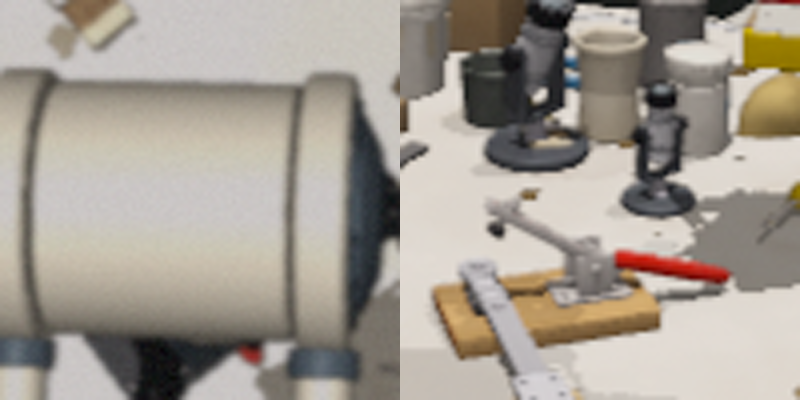

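The clamp is open: in the side crop the pad is raised at (495,230), clear of the bar, the handle is down, and the bar is still on its pins. I'll go on to cancel the tilt.

Request:
carry_out --increments '[[1,[-38,25,-10],0],[1,[-38,25,-10],0],[1,[-38,25,-10],0],[1,[-38,25,-10],0],[1,[-38,25,-10],0],[1,[-38,25,-10],0],[1,[-38,25,-10],0],[1,[-38,25,-10],0]]'

```text
time_s: 8.5
ee_pos: [-0.0047, 0.4523, 0.5851]
ee_rot: [[0.584, -0.811, 0.035], [-0.801, -0.583, -0.14], [0.134, 0.053, -0.99]]
wrist_force: [0.7, 0.7, -0.6]
opening: 0.0003
```

Request:
carry_out --increments '[[1,[-36,25,-10],0],[1,[-36,25,-10],0],[1,[-36,25,-10],0],[1,[0,0,-50],-8.4],[1,[0,0,-50],-8.4],[1,[0,0,-50],-8.4],[1,[0,0,-50],-8.4],[1,[0,0,-50],-8.4]]'

```text
time_s: 9.3
ee_pos: [-0.1077, 0.4202, 0.7391]
ee_rot: [[0.962, -0.273, 0.028], [-0.262, -0.946, -0.192], [0.079, 0.178, -0.981]]
wrist_force: [0.1, -1.1, -0.8]
opening: 0.0005
```

```bash
python3 go.py -.13 .5 .6 36.45
```

```text
t 9.3 pos [-0.1077  0.4202  0.7391] tool delta mm [-53.4 -94.1 120.5] n>= 4.0
roll deg -51.72
z [ 0.0282 -0.1924 -0.9809] F [ 0.1 -1.1 -0.8] q [ 1.6884  0.3343  0.2205 -0.0154  2.7825  1.9481] op 0.0005
```

Request:
carry_out --increments '[[1,[0,0,-50],-8.4],[1,[0,0,-50],-8.4],[1,[0,0,-50],-8.4],[1,[0,0,-50],-8.4]]'

```text
time_s: 9.7
ee_pos: [-0.0953, 0.3828, 0.7717]
ee_rot: [[0.952, 0.307, 0.012], [0.306, -0.945, -0.116], [-0.024, 0.114, -0.993]]
wrist_force: [-0.5, 0.7, 0.3]
opening: 0.0007
```

```bash
python3 go.py -.13 .5 .6 36.45
```

```text
t 9.7 pos [-0.0953  0.3828  0.7717] tool delta mm [   7.  -140.9  156.5] n>= 5.0
roll deg -18.63
z [ 0.012  -0.1158 -0.9932] F [-0.5  0.7  0.3] q [ 1.6643  0.2546  0.2208 -0.0034  2.7829  1.3488] op 0.0007
```

Request:
carry_out --increments '[[1,[0,0,-50],-6],[1,[0,0,-50],-6],[1,[0,0,-50],-6.4],[1,[0,0,-50],0]]'

```text
time_s: 10.1
ee_pos: [-0.0833, 0.3428, 0.8013]
ee_rot: [[0.808, 0.589, -0.003], [0.588, -0.808, -0.037], [-0.024, 0.028, -0.999]]
wrist_force: [0.2, -0.1, 0.4]
opening: 0.0005
```

```bash
python3 go.py -.13 .5 .6 36.45
```

```text
t 10.1 pos [-0.0833  0.3428  0.8013] tool delta mm [  59.6 -160.1  195.6] n>= 6.0
roll deg -0.41
z [-0.003  -0.0368 -0.9993] F [ 0.2 -0.1  0.4] q [1.634  0.1743 0.2208 0.0153 2.783  1.0189] op 0.0005
```

Request:
carry_out --increments '[[1,[32,24,0],0],[1,[32,24,0],0],[1,[32,24,0],0],[1,[0,0,-50],0],[1,[0,0,-50],0]]'

```text
time_s: 10.6
ee_pos: [0.0359, 0.3254, 0.8167]
ee_rot: [[0.813, 0.583, 0.008], [0.583, -0.813, 0.007], [0.01, -0.001, -1.0]]
wrist_force: [-0.3, 0.1, -0.2]
opening: 0.0006
```

```bash
python3 go.py -.13 .5 .6 36.45
```

```text
t 10.6 pos [0.0359 0.3254 0.8167] tool delta mm [ -35.3 -238.3  216.6] n>= 7.0
roll deg -0.82
z [ 0.0076  0.0068 -0.9999] F [-0.3  0.1 -0.2] q [ 1.2836  0.1292  0.22   -0.0152  2.7837  0.6475] op 0.0006
```

```bash
python3 go.py .6028 .1374 .16 36.45
```

```text
t 10.6 pos [0.0359 0.3254 0.8167] tool delta mm [344.6 483.8 659.6] n>= 18.0
roll deg -0.82
z [ 0.0076  0.0068 -0.9999] F [-0.3  0.1 -0.2] q [ 1.2836  0.1292  0.22   -0.0152  2.7837  0.6475] op 0.0006
```

Request:
carry_out --increments '[[0,[10,14,46],-0.8],[0,[19,27,36],0],[0,[19,27,36],0],[0,[19,27,36],0],[0,[19,27,36],0],[0,[19,27,36],0],[0,[19,27,36],0],[0,[19,27,36],0]]'

```text
time_s: 11.4
ee_pos: [0.2655, 0.2518, 0.5404]
ee_rot: [[0.805, 0.593, 0.01], [0.593, -0.805, 0.009], [0.013, -0.001, -1.0]]
wrist_force: [0.1, 2.1, 0.6]
opening: 0.0613
```

Request:
carry_out --increments '[[0,[19,27,36],0],[0,[19,27,36],0],[0,[19,27,36],0],[0,[19,27,36],0],[0,[19,27,36],0],[0,[19,27,36],0],[0,[19,27,36],0],[0,[19,27,36],0]]'

```text
time_s: 12.2
ee_pos: [0.5195, 0.1715, 0.2541]
ee_rot: [[0.805, 0.593, 0.01], [0.593, -0.805, 0.008], [0.013, 0.0, -1.0]]
wrist_force: [0.4, 1.0, 0.1]
opening: 0.0912
```

```bash
python3 go.py .6028 .1374 .07 36.45
```

```text
t 12.2 pos [0.5195 0.1715 0.2541] tool delta mm [ 44.5  76.9 184.7] n>= 5.0
roll deg -0.06
z [ 0.0104  0.0075 -0.9999] F [0.4 1.  0.1] q [ 0.2063  0.3387  1.4923  0.0054  1.2989 -0.4303] op 0.0912
```

Request:
carry_out --increments '[[0,[10,17,40],0],[0,[10,17,40],0],[0,[10,17,40],0],[0,[10,17,40],0],[0,[5,9,25],0],[0,[0,0,0],0]]'

```text
time_s: 12.8
ee_pos: [0.6012, 0.1373, 0.0674]
ee_rot: [[0.805, 0.593, 0.005], [0.593, -0.805, 0.006], [0.008, -0.002, -1.0]]
wrist_force: [-1.0, 1.1, 0.2]
opening: 0.0913
```

```bash
python3 go.py .6028 .1374 .012 36.45;python3 - <<'E'
from station import r
import cv2,numpy as np
a=[]
for n,(x,y,w,h) in dict(top=(170,140,100,100),side=(205,160,100,100)).items():
    d=r.snapshot(n);c=d["color"][y:y+h,x:x+w,::-1];a.append(cv2.resize(c,None,fx=4,fy=4,interpolation=cv2.INTER_CUBIC))
cv2.imwrite("pics/p3.png",np.hstack(a))
E
```

```text
t 12.8 pos [0.6012 0.1373 0.0674] tool delta mm [ 0.9  1.  55.4] n>= 2.0
roll deg -0.09
z [ 0.005   0.0064 -1.    ] F [-1.   1.1  0.2] q [ 0.1244  0.646   1.5197  0.0069  0.9702 -0.5141] op 0.0913
```

View pics/p3.png

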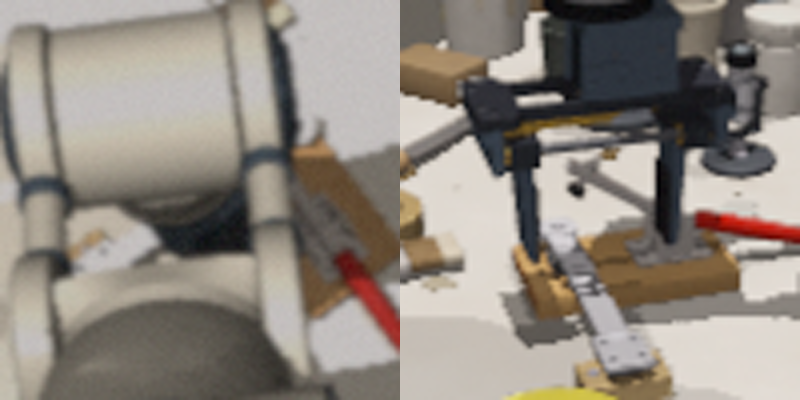

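The side crop shows the fingertips at (530,255) and (668,240), straddling the bar, which passes at about (595,290). That leaves ample clearance on both sides and to the block, so I'll descend and grip.

Request:
carry_out --increments '[[0,[0.3,0.4,20],0],[0,[0.3,0.3,20],0],[0,[0.3,0.3,15],0],[0,[0,0,0],0]]'

```text
time_s: 13.3
ee_pos: [0.603, 0.1372, 0.0147]
ee_rot: [[0.804, 0.594, 0.007], [0.594, -0.804, 0.006], [0.01, -0.001, -1.0]]
wrist_force: [-0.5, 0.3, -0.2]
opening: 0.0912
```

Request:
carry_out --increments '[[0.6,[0,0,0],0],[0.75,[0,0,0],0],[0.8,[0,0,0],0],[0.9,[0,0,0],0],[1,[0,0,0],0],[1,[0,0,0],0]]' --grip_force 40

```text
time_s: 13.9
ee_pos: [0.6038, 0.1366, 0.0149]
ee_rot: [[0.804, 0.594, 0.008], [0.594, -0.804, 0.006], [0.01, -0.0, -1.0]]
wrist_force: [-0.3, 0.9, -0.1]
opening: 0.0462
```

```bash
python3 st.py
```

```text
13.9 q [ 0.123   0.7211  1.5473  0.0072  0.8645 -0.5177] pos [0.6038 0.1366 0.0149] F [-0.2509  0.9379 -0.1012] T [ 0.0057 -0.1454 -0.0667] op 0.046192489927315464
[[ 0.8044  0.594   0.008 ]
 [ 0.594  -0.8045  0.0065]
 [ 0.0103 -0.0005 -0.9999]]
```

Request:
carry_out --increments '[[0.5,[0,0,2.5],0],[0.5,[0,0,0],0],[0.8,[0,0,0],0],[0.85,[0,0,0],0],[0.9,[0,0,0],0],[1,[0,0,0],0],[1,[0,0,0],0],[1,[0,0,0],0]]'

```text
time_s: 14.7
ee_pos: [0.6058, 0.138, 0.0129]
ee_rot: [[0.804, 0.594, 0.012], [0.594, -0.804, 0.008], [0.015, 0.0, -1.0]]
wrist_force: [7.3, 11.6, -3.2]
opening: 0.0193
```

Request:
carry_out --increments '[[1,[0,0,0],0],[1,[0,0,0],0]]'

```text
time_s: 14.9
ee_pos: [0.6058, 0.138, 0.0129]
ee_rot: [[0.804, 0.594, 0.012], [0.594, -0.804, 0.008], [0.015, 0.001, -1.0]]
wrist_force: [9.0, 12.1, -3.0]
opening: 0.0194
```

```bash
python3 st.py
```

```text
14.9 q [ 0.1241  0.7249  1.5461  0.0088  0.8576 -0.5181] pos [0.6058 0.138  0.0129] F [ 8.9794 12.0591 -2.9741] T [ 2.0961 -1.4968  0.4261] op 0.01936252870177171
[[ 0.8041  0.5944  0.0121]
 [ 0.5943 -0.8042  0.0082]
 [ 0.0146  0.0006 -0.9999]]
```

Request:
carry_out --increments '[[1,[2,0,0],0],[1,[0,0,0],0]]'

```text
time_s: 15.1
ee_pos: [0.6062, 0.1384, 0.0126]
ee_rot: [[0.804, 0.594, 0.009], [0.594, -0.804, 0.007], [0.012, -0.0, -1.0]]
wrist_force: [3.7, 5.9, 1.1]
opening: 0.019
```

Request:
carry_out --increments '[[1,[0,0,-3],0],[1,[0,0,-4],0],[1,[0,0,-6],0],[1,[0,0,-7],0],[1,[0,0,0],0]]'

```text
time_s: 15.6
ee_pos: [0.6056, 0.1377, 0.0334]
ee_rot: [[0.804, 0.594, 0.009], [0.594, -0.804, 0.007], [0.011, 0.0, -1.0]]
wrist_force: [0.4, 0.0, -1.5]
opening: 0.0194
```

```bash
python3 st.py
```

```text
15.6 q [ 0.1243  0.6961  1.5333  0.0068  0.9024 -0.5159] pos [0.6056 0.1377 0.0334] F [ 0.4134  0.0186 -1.4989] T [-0.0058 -0.1487 -0.0144] op 0.019350130203297514
[[ 0.8044  0.594   0.0091]
 [ 0.5939 -0.8045  0.0065]
 [ 0.0112  0.0002 -0.9999]]
```

Request:
carry_out --increments '[[1,[15,0,0],0],[1,[20,0,0],0],[1,[20,0,0],0],[1,[10,0,-5],0],[1,[0,0,-30],0],[1,[0,0,-50],0],[1,[0,0,-50],0],[1,[0,0,-50],0]]'

```text
time_s: 16.4
ee_pos: [0.6552, 0.1748, 0.2201]
ee_rot: [[0.804, 0.594, 0.007], [0.594, -0.804, 0.006], [0.01, -0.001, -1.0]]
wrist_force: [1.3, 0.3, -0.9]
opening: 0.0195
```

```bash
python3 st.py; python3 - <<'E'
from station import r
import cv2,numpy as np
a=[]
for n,(x,y,w,h) in dict(top=(170,110,130,130),side=(195,130,130,130)).items():
    d=r.snapshot(n);np.savez(f"{n}2.npz",**d);c=d["color"][y:y+h,x:x+w,::-1];a.append(cv2.resize(c,None,fx=3,fy=3,interpolation=cv2.INTER_CUBIC))
cv2.imwrite("pics/p4.png",np.hstack(a))
E
```

```text
16.4 q [ 0.1701  0.5612  1.2017  0.005   1.3706 -0.4669] pos [0.6552 0.1748 0.2201] F [ 1.3218  0.313  -0.9491] T [ 0.0476 -0.1519  0.0255] op 0.01947128870995551
[[ 0.8044  0.594   0.0072]
 [ 0.594  -0.8045  0.0062]
 [ 0.0095 -0.0007 -1.    ]]
```

View pics/p4.png

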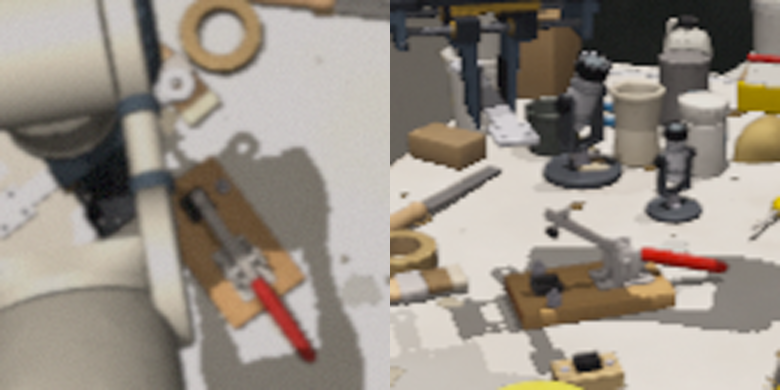

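The top crop shows the bar held and drawn clear, its head at (178,83), with the fixture empty. The side crop shows the clamp still open at (550,215). Next I'll refine the lens pose from averaged close crops.

```bash
python3 - <<'E'
from station import r
import cv2,numpy as np
a=[]
for n,(x,y,w,h) in dict(top=(318,130,50,50),side=(240,140,50,50)).items():
    D=[r.snapshot(n) for i in range(5)];d=D[0];m=np.mean([k["color"] for k in D],0);d["color"]=m.astype(np.uint8);np.savez(f"{n}3.npz",**d)
    c=np.clip(m[y:y+h,x:x+w,::-1]*1.5+10,0,255).astype(np.uint8);c=cv2.resize(c,None,fx=8,fy=8,interpolation=cv2.INTER_CUBIC)
    for i in range(0,50,10): cv2.putText(c,str(x+i),(i*8,9),0,.33,(255,0,255),1);cv2.putText(c,str(y+i),(0,i*8+9),0,.33,(255,0,255),1);cv2.line(c,(0,i*8),(8,i*8),(0,0,255));cv2.line(c,(i*8,0),(i*8,8),(0,0,255))
    a.append(c)
cv2.imwrite("pics/p5.png",np.hstack(a))
E
```

```text
(no output)
```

View pics/p5.png

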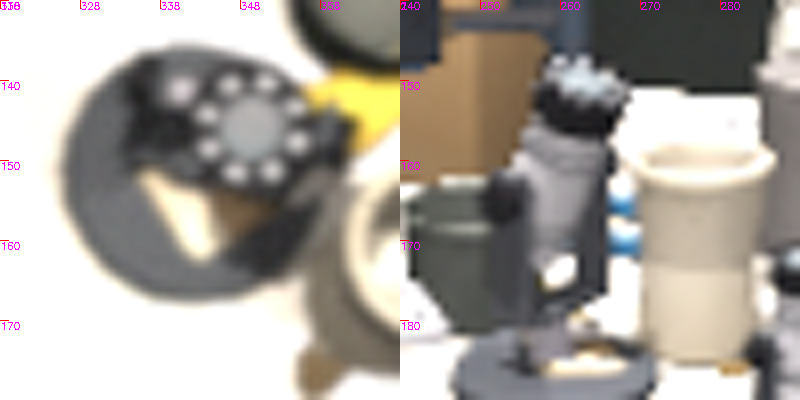

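Top: the LEDs of the large camera form a ring centred near crop (251,127), which is px (349.4,145.9). Its foot is centred near px (342.9,151.6). Side: the bright LED face is centred near crop (582,80), or px (262.7,150). I'll fit the lens pose to the LED centroids, using the hinge-height constraint.

```bash
cat > lens.py <<'E'
from h import *
np.set_printoptions(precision=4,suppress=True)
t,s=load("top",3),load("side",3)
def spots(d,x,y,w,h,k=8):
    g=cv2.cvtColor(d["color"],cv2.COLOR_RGB2GRAY)[y:y+h,x:x+w]
    b=cv2.resize(g,None,fx=k,fy=k,interpolation=cv2.INTER_CUBIC).astype(float); b=cv2.GaussianBlur(b,(0,0),3)
    mx=(b==cv2.dilate(b,np.ones((13,13))))&(b>75); p=np.argwhere(mx)[:,::-1]
    return np.c_[(p+.5)/k-.5+[x,y],b[mx]]
T=spots(t,341,137,17,17);S=spots(s,255,145,16,9)
print("top",T.round(2).tolist());print("side",S.round(2).tolist())
def n_of(az,ti): return np.array([np.cos(az)*np.sin(ti),np.sin(az)*np.sin(ti),np.cos(ti)])
def frame(az,ti): n=n_of(az,ti);y=np.cross([0,0,1],n);y/=np.linalg.norm(y);return np.c_[np.cross(y,n),y,n]
def leds(p):
    hx,hy,az,ti,rho,ph=p;R=frame(az,ti);c=np.array([hx,hy,.105])+.06*R[:,2]
    a=ph+np.arange(8)*np.pi/4;return c,c+rho*(np.c_[np.cos(a),np.sin(a)]@R[:,:2].T),R
E
python3 lens.py
```

```text
top [[353.94, 136.56, 188.62], [355.31, 138.19, 187.07], [350.81, 139.94, 120.82], [346.44, 140.19, 114.56], [340.56, 140.56, 121.24], [354.56, 142.94, 113.78], [349.19, 143.56, 113.46], [343.69, 143.81, 116.41], [347.94, 145.81, 112.67], [354.69, 147.19, 120.98], [343.81, 148.06, 116.25], [351.56, 150.81, 118.16], [347.06, 150.94, 120.07], [340.56, 153.44, 94.47]]
side [[259.44, 147.31, 110.3], [261.56, 149.56, 147.13], [270.44, 151.69, 221.92]]
```

```bash
cat >> lens.py <<'E'
L=np.array([[350.81,139.94],[346.44,140.19],[354.56,142.94],[343.69,143.81],[354.69,147.19],[343.81,148.06],[351.56,150.81],[347.06,150.94]])
from scipy.spatial.distance import cdist
def fit(sideuv,sw,footw,side_bright=False):
    def f(p):
        c,P,R=leds(p);u=proj(t,P);a=np.arctan2(*(u-u.mean(0)).T);b=np.arctan2(*(L-L.mean(0)).T)
        j=np.argmin(abs(np.angle(np.exp(1j*(a[None]-b[:,None])))),1)
        e=(u[j]-L).ravel()/.2
        return np.r_[e,(proj(s,c)[0]-sideuv)/sw,(proj(t,[p[0],p[1],.006])[0]-[342.4,151.1])/footw]
    best=min((least_squares(f,[.73,-.25,az,ti,.017,ph]) for az in(2.4,2.8,3.2) for ti in(.3,.5,.65) for ph in(0,.2,.4,.6)),key=lambda o:o.cost)
    return best,f
if __name__=="__main__":
    for su in((262.3,149.5),(262.3,150.5),(262.3,148.5)):
      for fw in(1e3,1.):
        o,f=fit(su,.7,fw);c,P,R=leds(o.x);e=f(o.x)
        print(su,fw,"cost",round(o.cost,2),"p",o.x,"lens",c,"side",proj(s,c)[0],"top",proj(t,c)[0],"foot",proj(t,[o.x[0],o.x[1],.006])[0],proj(s,[o.x[0],o.x[1],.006])[0])
        print("   side leds",proj(s,P).round(1).tolist())
E
python3 lens.py | tail -12
python3 - <<'E'
from h import *
c=[]
for k in(0,3):
    s=load("side",k)["color"][140:200,240:285,::-1]; c.append(cv2.resize(np.clip(s*1.4+5,0,255).astype(np.uint8),None,fx=8,fy=8,interpolation=cv2.INTER_CUBIC))
b=np.hstack(c)
for i in range(0,45,5):
    for o in(0,360): cv2.putText(b,str(240+i),(o+i*8,9),0,.3,(255,0,255),1);cv2.line(b,(o+i*8+4,0),(o+i*8+4,9),(0,0,255))
for i in range(0,60,5): cv2.putText(b,str(140+i),(0,i*8+4),0,.3,(255,0,255),1)
cv2.imwrite("pics/p6.png",b)
E
```

```text
(262.3, 149.5) 1000.0 cost 2.74 p [ 0.7257 -0.2587  2.3244  0.4255  0.0163  1.2401] lens [ 0.7088 -0.2407  0.1597] side [262.8964 149.5253] top [349.066  145.4858] foot [345.3383 152.1498] [260.5576 185.4917]
   side leds [[267.2, 149.9], [265.8, 147.8], [262.7, 146.7], [259.7, 147.2], [258.5, 149.1], [260.0, 151.3], [263.1, 152.4], [266.1, 151.8]]
(262.3, 149.5) 1.0 cost 2.93 p [ 0.7294 -0.2501  2.7117  0.3915  0.0163  0.0911] lens [ 0.7086 -0.2405  0.1605] side [262.9342 149.3322] top [349.0696 145.4879] foot [342.519  151.0408] [258.9181 186.1807]
   side leds [[266.1, 151.7], [267.2, 150.2], [265.7, 148.2], [262.7, 146.9], [259.8, 147.0], [258.7, 148.5], [260.1, 150.5], [263.2, 151.8]]
(262.3, 150.5) 1000.0 cost 3.1 p [ 0.7308 -0.2614  2.3859  0.5135  0.0165  1.1814] lens [ 0.7094 -0.2411  0.1573] side [262.7941 150.0936] top [349.0641 145.4895] foot [346.1112 150.5479] [259.5685 185.088 ]
   side leds [[267.1, 150.7], [265.7, 148.3], [262.7, 147.0], [259.6, 147.5], [258.4, 149.5], [259.8, 151.9], [262.9, 153.2], [266.0, 152.7]]
(262.3, 150.5) 1.0 cost 4.15 p [ 0.7308 -0.2508  2.
[... 292 characters left out ...]
.9]]
(262.3, 148.5) 1000.0 cost 3.03 p [ 0.7182 -0.2513  2.3085  0.2573  0.0163  0.4735] lens [ 0.708 -0.24   0.163] side [263.0414 148.72  ] top [349.0698 145.4806] foot [343.0593 154.5294] [261.717  186.4231]
   side leds [[266.4, 150.5], [267.4, 148.9], [265.9, 147.3], [262.7, 146.5], [259.7, 147.0], [258.7, 148.5], [260.2, 150.2], [263.4, 151.0]]
(262.3, 148.5) 1.0 cost 3.48 p [ 0.7281 -0.2494  2.7124  0.3681  0.0163  0.0895] lens [ 0.7085 -0.2404  0.161 ] side [262.9554 149.2069] top [349.0727 145.4845] foot [342.3261 151.4506] [259.1735 186.2837]
   side leds [[266.2, 151.5], [267.2, 150.0], [265.7, 148.1], [262.7, 146.8], [259.8, 146.9], [258.7, 148.4], [260.1, 150.4], [263.3, 151.6]]
```

View pics/p6.png

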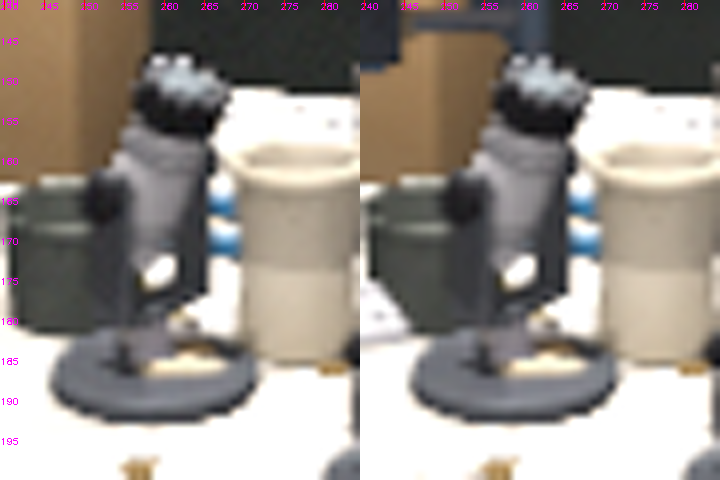

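The side crop shows the knob on the near yoke arm at (252.3,164), the foot spanning x from 246 to 272 with its bottom edge at 192.5, and the LED face centred near (262.5,150), which matches the fit. To pin down the azimuth I'll fit the foot outline in both views.

```bash
cat > foot.py <<'E'
from lens import *
a=np.linspace(0,2*np.pi,180,endpoint=False);C=np.c_[.052*np.cos(a),.052*np.sin(a),0*a]
def hull(d,p):
    P=C+[p[0],p[1],0];return cv2.convexHull(np.r_[proj(d,P),proj(d,P+[0,0,p[2]])].astype(np.float32))
def edges(d,c,angs,r0,r1,thr):
    g=cv2.GaussianBlur(cv2.cvtColor(d["color"],cv2.COLOR_RGB2GRAY),(0,0),.7).astype(np.float32);out=[]
    for an in np.radians(angs):
        rr=np.arange(r0,r1,.1);u=np.array([np.cos(an),np.sin(an)]);pts=(c+rr[:,None]*u).astype(np.float32)
        v=cv2.remap(g,pts[None,:,0],pts[None,:,1],1)[0]
        i=np.argmax(np.diff(v)); out.append(np.r_[pts[i]+.05*u,np.diff(v)[i]])
    return np.array(out)
ET=edges(t,np.array([342.5,151]),range(90,255,8),13,22,0)      # lower, left, upper-left
ES=edges(s,np.array([259,186.3]),list(range(-15,196,8)),0.1,17,0)
ES=[]
g=cv2.cvtColor(s["color"],cv2.COLOR_RGB2GRAY).astype(float)
for x in range(250,269): # bottom edge per column
    v=np.diff(g[186:198,x]);i=np.argmax(v);w=np.clip(v[max(i-1,0):i+2],0,None);ES.append([x,186+max(i-1,0)+.5+(w*np.arange(len(w))).sum()/w.sum()])
for y in(185,186,187,188): # left/right edges per row
    for x0,x1,sg in((240,252,-1),(266,277,1)):
        v=sg*np.diff(g[y,x0:x1]);i=np.argmax(v);w=np.clip(v[max(i-1,0):i+2],0,None);ES.append([x0+max(i-1,0)+.5+(w*np.arange(len(w))).sum()/w.sum(),y])
ES=np.array(ES);E=ET[:,:2]
res=lambda d,p,Q:np.array([cv2.pointPolygonTest(hull(d,p),(float(q[0]),float(q[1])),True) for q in Q])
for nm,f,n in(("both",lambda p:np.r_[res(t,p,E),res(s,p,ES)],3),("top",lambda p:res(t,[*p,.011],E),2),("side",lambda p:res(s,[*p,.011],ES),2)):
    o=least_squares(f,[.73,-.25,.01][:n],loss="soft_l1",f_scale=.3,diff_step=1e-3);print(nm,o.x,"rms",np.sqrt((f(o.x)**2).mean()).round(2))
for d,nm,uv in((s,"knobL side",(252.2,163.6)),(t,"knobL top",(336.,141.2)),(t,"knobR top",(359.4,145.6))): print(nm,onz(d,uv,.105))
E
python3 foot.py | tail -6
```

```text
both [ 0.7297 -0.2492  0.0047] rms 0.25
top [ 0.7292 -0.2489] rms 0.36
side [ 0.7303 -0.2507] rms 0.22
knobL side [ 0.7466 -0.2263  0.105 ]
knobL top [ 0.7357 -0.2138  0.105 ]
knobR top [ 0.7216 -0.2818  0.105 ]
```

```bash
python3 - <<'E' | tail -12
from lens import *
H=np.array([.7296,-.2494,.105])
for az in(2.6,2.7,2.8,2.9,3.0):
    y=np.array([-np.sin(az),np.cos(az),0]);y*=-1 if y[1]<0 else 1
    print(az,*[ (k,proj(s,H+y*k*.001)[0].round(1).tolist(),proj(t,H+y*k*.001)[0].round(1).tolist(),proj(t,H-y*k*.001)[0].round(1).tolist()) for k in(40,48)])
print(proj(s,H),proj(t,H))
for fp in((.1,),):
    o,f=fit((262.3,149.6),.7,.3);print(o.x,leds(o.x)[0])
E
```

```text
top [[353.94, 136.56, 188.62], [355.31, 138.19, 187.07], [350.81, 139.94, 120.82], [346.44, 140.19, 114.56], [340.56, 140.56, 121.24], [354.56, 142.94, 113.78], [349.19, 143.56, 113.46], [343.69, 143.81, 116.41], [347.94, 145.81, 112.67], [354.69, 147.19, 120.98], [343.81, 148.06, 116.25], [351.56, 150.81, 118.16], [347.06, 150.94, 120.07], [340.56, 153.44, 94.47]]
side [[259.44, 147.31, 110.3], [261.56, 149.56, 147.13], [270.44, 151.69, 221.92]]
2.6 (40, [250.2, 164.4], [336.3, 136.4], [360.2, 149.8]) (48, [248.5, 164.9], [333.9, 135.0], [362.6, 151.2])
2.7 (40, [250.9, 164.7], [335.7, 137.6], [360.8, 148.6]) (48, [249.4, 165.2], [333.2, 136.4], [363.3, 149.7])
2.8 (40, [251.7, 164.9], [335.2, 138.8], [361.3, 147.4]) (48, [250.3, 165.5], [332.6, 137.9], [363.9, 148.2])
2.9 (40, [252.5, 165.1], [334.8, 140.1], [361.6, 146.1]) (48, [251.3, 165.8], [332.2, 139.5], [364.3, 146.7])
3.0 (40, [253.5, 165.3], [334.6, 141.4], [361.8, 144.8]) (48, [252.4, 166.0], [331.9, 141.0], [364.5, 145.1])
[[258.5727 162.183 ]] [[348.2266 143.0763]]
[ 0.7292 -0.2497  2.7221  0.3872  0.0163  0.8665] [ 0.7086 -0.2405  0.1606]
```

```bash
python3 - <<'E'
from sim import *
from scipy.optimize import fsolve
from h import load,tri
print("shelf corner",tri(load("top"),(170,91),load("side"),(175,82)), "far", tri(load("top"),(425,88),load("side"),(260,62)))
q=fsolve(lambda q:pose(q)-[.52,.62,np.pi],[.1,.9,2.1])
print(q)
for dx,dz in((0,-50),(20,-45),(35,-35),(45,-20)):
  k=q.copy()
  for n in range(16):
    k=step(k,dx,dz,.65)
    if n%3==0 or n>13: print(dx,dz,n+1,k.round(3),(pose(k)-[0,0,np.pi]).round(3))
E
python3 go.py .5 -.178 .55 -19.6
```

```text
shelf corner (array([0.76728713, 0.21438072, 0.45445333]), np.float64(0.0029938163188407735)) far (array([ 0.76238263, -0.35737991,  0.45780735]), np.float64(0.00410944164012528))
[0.23504773 0.69405972 2.2124852 ]
0 -50 1 [0.275 0.514 2.353] [ 0.52   0.666 -0.   ]
0 -50 4 [0.307 0.221 2.585] [ 0.489  0.746 -0.029]
0 -50 7 [0.216 0.221 2.624] [ 0.429  0.787 -0.081]
0 -50 10 [0.129 0.221 2.661] [ 0.37   0.82  -0.131]
0 -50 13 [0.049 0.221 2.694] [ 0.312  0.845 -0.179]
0 -50 15 [-0.003  0.221  2.714] [ 0.275  0.859 -0.21 ]
0 -50 16 [-0.028  0.221  2.724] [ 0.257  0.864 -0.225]
20 -45 1 [0.296 0.514 2.332] [ 0.536  0.655 -0.   ]
20 -45 4 [0.374 0.221 2.509] [ 0.548  0.712 -0.038]
20 -45 7 [0.325 0.221 2.492] [ 0.532  0.739 -0.105]
20 -45 10 [0.273 0.221 2.476] [ 0.512  0.767 -0.172]
20 -45 13 [0.219 0.221 2.461] [ 0.49   0.795 -0.241]
20 -45 15 [0.181 0.221 2.453] [ 0.473  0.814 -0.287]
20 -45 16 [0.163 0.221 2.448] [ 0.464  0.823 -0.31 ]
35 -35 1 [0.31  0.514 2.318] [ 0.547  0.647 -0.   ]
35 -35 4 [0.432 0.221 2.449] [ 0.594  0.68  -0.041]
35 -35 7 [0.423 0.221 2.382] [ 0.615  0.687 -0.115]
35 -35 10 [0.406 0.221 2.321] [ 0.63   0.701 -0.194]
35 -35 13 [0.38  0.221 2.265] [ 0.639  0.723 -0.276]
35 -35 15 [0.358 0.221 2.23 ] [ 0.641  0.74  -0.332]
35 -35 16 [0.347 0.221 2.214] [ 0.641  0.75  -0.361]
45 -20 1 [0.327 0.514 2.301] [ 0.559  0.638 -0.   ]
45 -20 4 [0.492 0.221 2.392] [ 0.639  0.644 -0.037]
45 -20 7 [0.527 0.221 2.283] [ 0.692  0.623 -0.111]
45 -20 10 [0.548 0.221 2.18 ] [ 0.736  0.614 -0.193]
45 -20 13 [0.556 0.221 2.085] [ 0.773  0.617 -0.28 ]
45 -20 15 [0.555 0.221 2.026] [ 0.793  0.624 -0.341]
45 -20 16 [0.552 0.221 1.998] [ 0.802  0.63  -0.371]
t 17.0 pos [0.6557 0.1751 0.2171] tool delta mm [-332.   191.1 -336.1] n>= 11.0
roll deg 56.05
z [ 0.0065  0.0062 -1.    ] F [ 0.2  0.1 -1.2] q [ 0.1704  0.5648  1.2033  0.0051  1.3661 -0.4668] op 0.0198
```

Request:
carry_out --increments '[[1,[-30,17,-30],0],[1,[-30,17,-30],0],[1,[-30,17,-30],0],[1,[-30,17,-30],0],[1,[-30,17,-30],0],[1,[-30,17,-30],0],[1,[-30,17,-30],0],[1,[-30,17,-30],0]]'

```text
time_s: 17.8
ee_pos: [0.5409, -0.0795, 0.4565]
ee_rot: [[0.804, 0.594, 0.008], [0.594, -0.804, 0.006], [0.01, -0.001, -1.0]]
wrist_force: [1.9, -0.2, -0.3]
opening: 0.0196
```

Request:
carry_out --increments '[[1,[-30,17,-30],0],[1,[-30,17,-30],0],[1,[-30,17,-30],0],[1,[0,0,-10],8],[1,[0,0,-10],8],[1,[0,0,-10],8],[1,[0,0,-10],8],[1,[0,0,-10],8]]'

```text
time_s: 18.6
ee_pos: [0.4987, -0.1738, 0.5947]
ee_rot: [[0.998, -0.068, 0.008], [-0.068, -0.998, 0.007], [0.007, -0.007, -1.0]]
wrist_force: [1.0, -0.6, -1.4]
opening: 0.0194
```

Request:
carry_out --increments '[[1,[0,0,-10],8],[1,[0,0,-10],8],[1,[0,0,-10],0]]'

```text
time_s: 18.9
ee_pos: [0.4985, -0.174, 0.6247]
ee_rot: [[0.94, -0.34, 0.008], [-0.34, -0.94, 0.007], [0.005, -0.009, -1.0]]
wrist_force: [-0.5, 0.5, -0.9]
opening: 0.0193
```

```bash
python3 go.py .5 -.178 .6 -19.6
```

```text
t 18.9 pos [ 0.4985 -0.174   0.6247] tool delta mm [ 2.7  3.4 24.7] n>= 1.0
roll deg -0.29
z [ 0.0075  0.0066 -1.    ] F [-0.5  0.5 -0.9] q [-0.4552  0.2485  0.663   0.0116  2.2262 -0.1011] op 0.0193
```

Request:
carry_out --increments '[[1,[20,0,-45],0],[1,[20,0,-45],0],[1,[20,0,-45],0],[1,[20,0,-45],0],[1,[20,0,-45],0],[1,[20,0,-45],0],[1,[20,0,-45],0],[1,[20,0,-45],0]]'

```text
time_s: 19.7
ee_pos: [0.4971, -0.1763, 0.7529]
ee_rot: [[0.931, -0.335, 0.146], [-0.332, -0.942, -0.041], [0.152, -0.01, -0.988]]
wrist_force: [0.2, -0.2, -0.8]
opening: 0.0191
```

```bash
python3 go.py .5 -.178 .6 -19.6
```

```text
t 19.7 pos [ 0.4971 -0.1763  0.7529] tool delta mm [-19.9   2.1 151.6] n>= 4.0
roll deg -0.03
z [ 0.1461 -0.0415 -0.9884] F [ 0.2 -0.2 -0.8] q [-0.4742  0.3007  0.2199  0.0479  2.4709 -0.0925] op 0.0191
```

Request:
carry_out --increments '[[1,[22,7,-45],0],[1,[22,7,-45],0],[1,[22,7,-45],0],[1,[22,5,-45],0],[1,[22,0,-45],0],[1,[22,0,-45],0]]'

```text
time_s: 20.3
ee_pos: [0.4533, -0.1851, 0.8088]
ee_rot: [[0.899, -0.336, 0.283], [-0.322, -0.942, -0.094], [0.298, -0.007, -0.955]]
wrist_force: [-0.1, 0.1, -0.9]
opening: 0.0191
```

```bash
python3 go.py .5 -.178 .6 -19.6
```

```text
t 20.3 pos [ 0.4533 -0.1851  0.8088] tool delta mm [-22.5 -20.9 211.9] n>= 5.0
roll deg -0.14
z [ 0.2827 -0.0937 -0.9546] F [-0.1  0.1 -0.9] q [-0.5616  0.1968  0.2206  0.1089  2.4271 -0.1251] op 0.0191
```

Request:
carry_out --increments '[[1,[22,2,-45],0],[1,[22,2,-45],0],[1,[22,2,-45],0]]'

```text
time_s: 20.6
ee_pos: [0.4277, -0.1795, 0.8388]
ee_rot: [[0.874, -0.336, 0.352], [-0.313, -0.942, -0.121], [0.372, -0.004, -0.928]]
wrist_force: [0.1, 0.2, -0.2]
opening: 0.0195
```

```bash
python3 go.py .5 -.178 .6 -19.6
```

```text
t 20.6 pos [ 0.4277 -0.1795  0.8388] tool delta mm [-26.1 -24.7 246.9] n>= 5.0
roll deg -0.13
z [ 0.3515 -0.1211 -0.9283] F [ 0.1  0.2 -0.2] q [-0.6031  0.1384  0.2207  0.1495  2.4087 -0.1295] op 0.0195
```

Request:
carry_out --increments '[[1,[7,0,-16],0],[1,[0,0,20],0]]'

```text
time_s: 20.8
ee_pos: [0.4305, -0.1801, 0.826]
ee_rot: [[0.869, -0.337, 0.362], [-0.312, -0.942, -0.127], [0.384, -0.003, -0.923]]
wrist_force: [0.6, 0.1, 0.1]
opening: 0.0196
```

```bash
cat > fin.py <<'E'
from station import r
import numpy as np,sys
from go import go
off=float(sys.argv[1])/1e3; hx=np.array(eval(sys.argv[2]))/1e3 if len(sys.argv)>2 else np.array([0,99.6,-18.1])/1e3
n=np.array([np.cos(2.8)*np.sin(.392),np.sin(2.8)*np.sin(.392),np.cos(.392)]);L=np.array([.7086,-.2405,.1605])
R=np.array(r.read_state()["ee_rot"]);H=L+(.1+off)*n
P=H-R@hx;print("n",n,"H",H,"TCP target",P,"err deg",np.degrees(np.arccos(-n@R[:,2])).round(2));go(P,np.degrees(2.8-np.pi))
E
python3 fin.py 60; python3 go.py .48 -.14 .42
```

```text
n [-0.36    0.128   0.9241] H [ 0.651  -0.22    0.3084] TCP target [ 0.6911 -0.1285  0.2919] err deg 0.16
t 20.8 pos [ 0.4305 -0.1801  0.826 ] tool delta mm [   5.3 -134.9  581. ] n>= 12.0
roll deg -0.17
z [ 0.3624 -0.1269 -0.9233] F [0.6 0.1 0.1] q [-0.6013  0.1005  0.326   0.1386  2.3286 -0.1422] op 0.0196
t 20.8 pos [ 0.4305 -0.1801  0.826 ] tool delta mm [-125.4  -53.3  387.7] n>= 9.0
z [ 0.3624 -0.1269 -0.9233] F [0.6 0.1 0.1] q [-0.6013  0.1005  0.326   0.1386  2.3286 -0.1422] op 0.0196
```

Request:
carry_out --increments '[[1,[-5,-14,46],0],[1,[-5,-14,46],0],[1,[-5,-14,46],0],[1,[-5,-14,46],0],[1,[-5,-14,46],0],[1,[-5,-14,46],0],[1,[-5,-14,46],0],[1,[-5,-14,46],0]]'

```text
time_s: 21.6
ee_pos: [0.5642, -0.1089, 0.4739]
ee_rot: [[0.871, -0.336, 0.358], [-0.313, -0.942, -0.123], [0.378, -0.005, -0.926]]
wrist_force: [1.0, -0.8, -1.0]
opening: 0.0194
```

```bash
python3 fin.py 60
```

```text
n [-0.36    0.128   0.9241] H [ 0.651  -0.22    0.3084] TCP target [ 0.691  -0.1285  0.2921] err deg 0.35
t 21.6 pos [ 0.5642 -0.1089  0.4739] tool delta mm [ 47.9 -23.3 216. ] n>= 5.0
roll deg -0.21
z [ 0.3576 -0.1226 -0.9258] F [ 1.  -0.8 -1. ] q [-0.2837  0.0674  1.3347 -0.0181  1.3523  0.0609] op 0.0194
```

Request:
carry_out --increments '[[1,[2,-4,36],0],[1,[6,-4,36],0],[1,[10,-4,36],0],[1,[10,-4,36],0],[1,[10,-4,36],0],[1,[10,-3,36],0],[1,[0,0,0],0],[1,[0,0,0],0]]'

```text
time_s: 22.4
ee_pos: [0.6906, -0.1295, 0.2932]
ee_rot: [[0.872, -0.337, 0.356], [-0.314, -0.942, -0.122], [0.376, -0.005, -0.926]]
wrist_force: [0.9, -0.2, 0.3]
opening: 0.0198
```

```bash
python3 fin.py 60;python3 - <<'E'
from station import r
import cv2,numpy as np
a=[]
for n,(x,y,w,h) in dict(top=(285,110,100,100),side=(215,90,100,100)).items():
    D=[r.snapshot(n) for i in range(3)];d=D[0];m=np.mean([k["color"] for k in D],0);d["color"]=m.astype(np.uint8);np.savez(f"{n}4.npz",**d)
    c=np.clip(m[y:y+h,x:x+w,::-1]*1.1+5,0,255).astype(np.uint8);c=cv2.resize(c,None,fx=4,fy=4,interpolation=cv2.INTER_CUBIC)
    for i in range(0,100,10): cv2.putText(c,str(x+i),(i*4,9),0,.33,(255,0,255),1);cv2.putText(c,str(y+i),(0,i*4+4),0,.33,(255,0,255),1)
    a.append(c)
cv2.imwrite("pics/p7.png",np.hstack(a))
E
```

```text
n [-0.36    0.128   0.9241] H [ 0.651  -0.22    0.3084] TCP target [ 0.691  -0.1285  0.2921] err deg 0.42
t 22.4 pos [ 0.6906 -0.1295  0.2932] tool delta mm [-0.4 -1.1  1. ] n>= 1.0
roll deg -0.23
z [ 0.3559 -0.1223 -0.9265] F [ 0.9 -0.2  0.3] q [-0.256   0.3701  1.404  -0.0339  0.9829  0.1017] op 0.0198
```

View pics/p7.png

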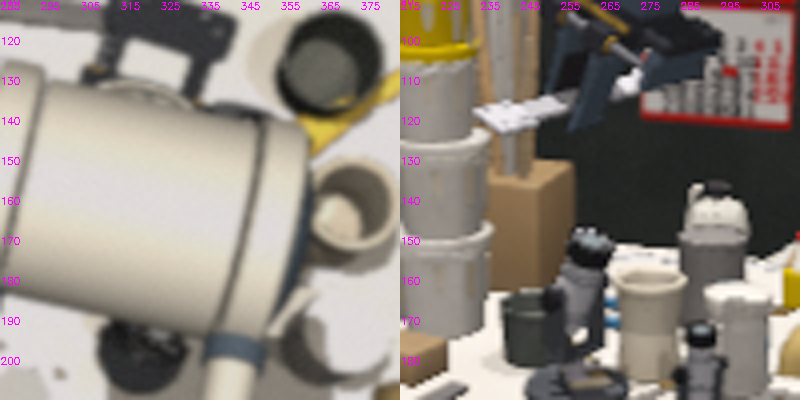

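The arm hides the head in the top view. In the side view the bar runs from the tail plate at (237,119) past the fingers to the head at about (272,110), well clear of the lens at (262,150). To check the hole position in the tool frame, I'll use the earlier unobstructed averaged frame (top3), plus the tail and head in this side view.

```bash
python3 - <<'E'
from h import *
np.set_printoptions(precision=4,suppress=True)
t=load("top",3)
g=cv2.cvtColor(t["color"],cv2.COLOR_RGB2GRAY)[128:148,219:240]
b=cv2.GaussianBlur(cv2.resize(g,None,fx=8,fy=8,interpolation=cv2.INTER_CUBIC).astype(float),(0,0),2)
w=b[50:106,50:118];i=np.unravel_index(w.argmin(),w.shape);print(g[4:16,4:17])
hs=np.clip(w.mean()-w,0,None)
uv=np.array([(i[1]+50+.5)/8-.5+219,(i[0]+50+.5)/8-.5+128]);print("hole px",uv)
R=np.array([[.8044,.594,.0068],[.594,-.8045,.0062],[.0095,-.0007,-1]]);P=np.array([.6557,.1751,.2171])
for z in(.2171+.0181+.003,): print("hole in tool (mm)",R.T@(onz(t,uv,z)-P)*1e3)
s=load("side",4);P=np.array([.6906,-.1295,.2932]);R=np.array([[.872,-.337,.356],[-.314,-.942,-.122],[.376,-.005,-.926]])
for n,l in dict(hole=(0,99.6,-21),headfar=(0,115.6,-21),headR=(16,99.6,-21),headL=(-16,99.6,-21),t1=(20,-104,-18),t2=(-20,-104,-18),t3=(20,-70,-18),t4=(-20,-70,-18),t5=(17,-104,-18),t6=(-17,-104,-18)).items(): print(n,proj(s,P+R@np.array(l)/1e3)[0].round(1))
H=cv2.cvtColor(s["color"],cv2.COLOR_RGB2GRAY);print(H[112:126,231:250])
c=cv2.resize(np.clip(s["color"][95:130,228:284,::-1]*1.1,0,255).astype(np.uint8),None,fx=14,fy=14,interpolation=cv2.INTER_CUBIC)
for i in range(0,56,5): cv2.putText(c,str(228+i),(i*14,10),0,.35,(255,0,255),1);cv2.line(c,(i*14+7,10),(i*14+7,16),(0,0,255))
for i in range(0,35,5): cv2.putText(c,str(95+i),(0,i*14+11),0,.35,(255,0,255),1)
cv2.imwrite("pics/p8.png",c)
E
```

```text
[[ 92 147 180 191 190 189 190 191 186 176 156 135 120]
 [113 162 188 194 192 193 195 196 191 181 158 132 133]
 [129 175 193 193 188 186 191 196 198 186 158 122 124]
 [144 186 196 190 180 177 181 189 196 192 170 133 124]
 [155 191 197 185 173 168 164 177 193 196 181 147 116]
 [167 193 195 184 169 159 149 162 189 196 184 150 111]
 [181 195 197 187 170 148 143 165 189 195 181 145 109]
 [183 192 196 192 177 162 164 180 191 187 169 135 108]
 [182 190 193 196 191 186 187 191 187 176 151 123 104]
 [181 187 190 188 190 189 186 183 172 155 130 113 106]
 [172 187 182 176 170 171 168 160 147 132 115 109 117]
 [149 175 171 155 141 141 140 132 118 111 109 119 140]]
hole px [233.1875 140.6875]
hole in tool (mm) [-14.4294 105.1986 -21.3337]
hole [276.9 110.3]
headfar [279.7 109.6]
headR [273.5 108.1]
headL [280.3 112.6]
t1 [231.9 118. ]
t2 [240.9 124.6]
t3 [239.3 116.2]
t4 [248.2 122.7]
t5 [232.5 118.5]
t6 [240.2 124.1]
[[103  97  93  91 103 117 122 127 127 123 122 121 108 100 104 102 100  90
   58]
 [104  98  94  95 103 113 119 123 125 122 120 120 108 101 104 103 101  86
   51]
 [105  97  93  94  
[... 253 characters left out ...]
 209 209 207 202 206 213 213 209 195 187 187
  187]
 [103  93 126 163 196 203 205 210 210 210 210 210 210 206 205 200 189 187
  172]
 [101  97  99 109 143 194 212 211 210 210 210 210 210 199 176 159 171 155
  111]
 [103  97  97  97  86 134 177 202 210 192 184 202 202 191 182 182 183 168
  119]
 [103  96 107 105  90 100 132 163 198 206 192 202 200 176 150 132 126 111
   73]
 [104 111 168 187 168 135 116 116 143 179 167 142 134 118  91  79  89  68
   34]
 [104 115 179 201 193 182 146 106  93 111 103  94  97  83  85  92  93  71
   33]
 [134 175 196 198 193 176 133 103 103 103 107 110 100  82  86  90  90  65
   29]
 [190 197 201 186 166 138 102 101 107 108 112 115 101  86  90  92  92  68
   27]]
```

View pics/p8.png

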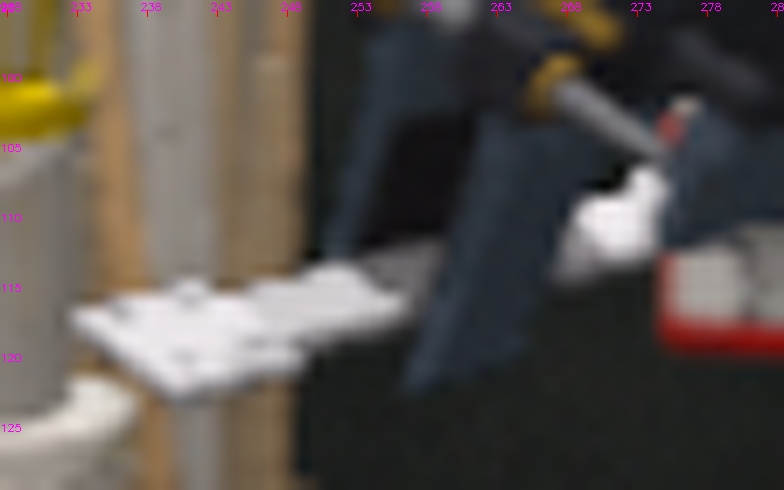

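```bash
python3 - <<'E'
from h import *
np.set_printoptions(precision=2,suppress=True)
t=load("top",3)
R=np.array([[.8044,.594,.0068],[.594,-.8045,.0062],[.0095,-.0007,-1]]);P=np.array([.6557,.1751,.2171])
g=cv2.cvtColor(t["color"],cv2.COLOR_RGB2GRAY).astype(float)[134:141,226:232];w=np.clip(188-g,0,None);yy,xx=np.mgrid[134:141,226:232]
uv=(w*xx).sum()/w.sum(),(w*yy).sum()/w.sum();print("hole px",uv,"tool",R.T@(onz(t,uv,.2397)-P)*1e3)
# tail in top3 unavailable; side3 check of tail plate
s=load("side",4);P=np.array([.6906,-.1295,.2932]);R=np.array([[.872,-.337,.356],[-.314,-.942,-.122],[.376,-.005,-.926]])
for x,z in((-10,-15),(10,-21)):
    for y in(-60,-40,-20,20,30,40,50,60,70): print((x,y,z),proj(s,P+R@np.array([x,y,z])/1e3)[0])
# observed lower edge of bar by column (bright->dark going down)
G=cv2.cvtColor(s["color"],cv2.COLOR_RGB2GRAY).astype(float)
for u in(249,250,251,252,253,254,255,256,268,269,270,271,272,273,274):
    c=G[100:124,u];d=np.diff(c);i=d.argmin();k=slice(max(i-1,0),i+2);w=np.clip(-d[k],0,None);lo=100+max(i-1,0)+.5+(w*np.arange(len(w))).sum()/w.sum()
    i=d.argmax();k=slice(max(i-1,0),i+2);w=np.clip(d[k],0,None);up=100+max(i-1,0)+.5+(w*np.arange(len(w))).sum()/w.sum();print(u,"low",round(lo,2),"up",round(up,2))
E
```

```text
hole px (np.float64(228.45933014354068), np.float64(137.34928229665073)) tool [  0.07 100.49 -22.7 ]
(-10, -60, -15) [247.86 121.32]
(-10, -40, -15) [252.02 120.23]
(-10, -20, -15) [256.08 119.17]
(-10, 20, -15) [263.92 117.12]
(-10, 30, -15) [265.82 116.62]
(-10, 40, -15) [267.7  116.13]
(-10, 50, -15) [269.56 115.64]
(-10, 60, -15) [271.4  115.16]
(-10, 70, -15) [273.22 114.69]
(10, -60, -21) [243.92 116.48]
(10, -40, -21) [248.11 115.45]
(10, -20, -21) [252.2  114.45]
(10, 20, -21) [260.1  112.52]
(10, 30, -21) [262.02 112.05]
(10, 40, -21) [263.92 111.58]
(10, 50, -21) [265.8  111.12]
(10, 60, -21) [267.65 110.67]
(10, 70, -21) [269.48 110.22]
249 low 118.3 up 114.26
250 low 119.27 up 113.69
251 low 118.47 up 113.41
252 low 118.28 up 113.39
253 low 118.26 up 113.59
254 low 117.71 up 112.71
255 low 117.55 up 115.5
256 low 117.4 up 115.5
268 low 102.12 up 110.64
269 low 114.34 up 109.04
270 low 111.79 up 108.69
271 low 113.23 up 108.58
272 low 113.2 up 108.22
273 low 112.72 up 106.66
274 low 112.75 up 106.77
```

```bash
python3 - <<'E'
from h import *
np.set_printoptions(precision=2,suppress=True)
s=load("side",4);P=np.array([.6906,-.1295,.2932]);R=np.array([[.872,-.337,.356],[-.314,-.942,-.122],[.376,-.005,-.926]])
for l in((-23,-16,0),(-23,16,0),(-10,-16,0),(-10,16,0),(23,-16,0),(23,16,0),(0,0,0)): print(l,proj(s,P+R@np.array(l)/1e3)[0])
E
```

```text
(-23, -16, 0) [258.43 124.99]
(-23, 16, 0) [264.66 123.25]
(-10, -16, 0) [255.58 122.96]
(-10, 16, 0) [261.84 121.26]
(23, -16, 0) [248.45 117.87]
(23, 16, 0) [254.77 116.28]
(0, 0, 0) [256.57 120.57]
```

```bash
python3 - <<'E'
from h import *
np.set_printoptions(precision=1,suppress=True)
s0=load("side",0);W=lambda l:Rz(-2.5055)@(np.array(l)/1e3)+[.5789,.0352,0]
for z in(0,18):
  for x in(-115,45): print("block",[((x,y,z),proj(s0,W((x,y,z)))[0]) for y in(45,-45)])
h=cv2.cvtColor(s0["color"],cv2.COLOR_RGB2HSV);m=cv2.inRange(h,(8,80,80),(22,255,255))[205:245,228:295]
m=cv2.morphologyEx(m,cv2.MORPH_CLOSE,np.ones((5,5)));c=max(cv2.findContours(m,0,2)[0],key=cv2.contourArea)
print("obs hull",(cv2.approxPolyDP(cv2.convexHull(c),1.2,True)[:,0]+[228,205]).tolist())
s=load("side",3);P=np.array([.6557,.1751,.2171]);R=np.array([[.8044,.594,.0068],[.594,-.8045,.0062],[.0095,-.0007,-1]])
for l in((20,-104,-18),(-20,-104,-18),(20,-70,-18),(-20,-70,-18),(10,-60,-21),(-10,-60,-21)): print(l,proj(s,P+R@np.array(l)/1e3)[0])
g=cv2.cvtColor(s["color"],cv2.COLOR_RGB2GRAY)
b=cv2.resize(s["color"][155:190,215:255,::-1],None,fx=14,fy=14,interpolation=cv2.INTER_CUBIC)
for i in range(0,40,5): cv2.putText(b,str(215+i),(i*14,10),0,.35,(255,0,255),1);cv2.line(b,(i*14+7,10),(i*14+7,16),(0,0,255))
for i in range(0,35,5): cv2.putText(b,str(155+i),(0,i*14+11),0,.35,(255,0,255),1)
cv2.imwrite("pics/p9.png",b)
E
```

```text
block [((-115, 45, 0), array([233.6, 225.8])), ((-115, -45, 0), array([240.3, 239.8]))]
block [((45, 45, 0), array([281.4, 218.8])), ((45, -45, 0), array([291.1, 231.8]))]
block [((-115, 45, 18), array([233.4, 220.8])), ((-115, -45, 18), array([240.1, 234.5]))]
block [((45, 45, 18), array([281.5, 213.8])), ((45, -45, 18), array([291.3, 226.6]))]
obs hull [[289, 231], [260, 236], [249, 220], [280, 215], [288, 224]]
(20, -104, -18) [229.7 183.3]
(-20, -104, -18) [246.  181.5]
(20, -70, -18) [226.8 178.3]
(-20, -70, -18) [242.6 176.7]
(10, -60, -21) [229.8 175.3]
(-10, -60, -21) [237.7 174.5]
```

The picture limit is reached, so the remaining checks are numeric.

```bash
python3 - <<'E'
from h import *
s=load("side",3);g=cv2.cvtColor(s["color"],cv2.COLOR_RGB2GRAY)
print("cols 224..249");
for v in range(160,188): print(v,g[v,222:250].tolist())
E
```

```text
cols 224..249
160 [45, 50, 50, 40, 69, 104, 126, 131, 123, 111, 73, 16, 23, 38, 48, 50, 98, 102, 81, 82, 81, 81, 81, 82, 82, 80, 81, 74]
161 [46, 50, 51, 41, 67, 110, 126, 127, 122, 115, 81, 15, 21, 37, 48, 51, 96, 99, 81, 82, 81, 82, 81, 81, 81, 81, 81, 74]
162 [45, 51, 51, 43, 66, 111, 127, 147, 140, 114, 78, 19, 22, 36, 48, 51, 93, 97, 80, 81, 81, 81, 81, 135, 144, 130, 130, 129]
163 [45, 51, 52, 43, 60, 95, 102, 109, 127, 124, 80, 17, 20, 35, 47, 51, 126, 186, 203, 182, 128, 78, 65, 90, 97, 90, 88, 85]
164 [47, 52, 51, 42, 49, 78, 89, 88, 97, 106, 76, 18, 20, 36, 47, 51, 137, 176, 164, 124, 84, 60, 56, 56, 59, 61, 60, 47]
165 [46, 52, 50, 44, 45, 74, 87, 87, 88, 90, 64, 16, 21, 35, 47, 51, 144, 150, 92, 50, 52, 55, 56, 57, 58, 60, 61, 51]
166 [43, 50, 51, 43, 45, 74, 87, 87, 87, 86, 69, 33, 20, 34, 46, 50, 156, 160, 92, 47, 51, 54, 56, 57, 60, 60, 61, 52]
167 [41, 48, 50, 44, 43, 73, 87, 87, 87, 87, 84, 65, 36, 33, 46, 51, 165, 171, 106, 73, 76, 58, 55, 58, 58, 60, 61, 61]
168 [38, 47, 50, 45, 44, 73, 87, 87, 124, 152, 130, 84, 59, 36, 46, 51, 171, 177, 105, 46, 50, 52, 67, 75, 8
[... 1887 characters left out ...]
7, 66, 64, 167, 198, 207, 213, 213, 214, 183, 140, 130, 122, 123, 132, 144, 152, 157, 154, 160, 171, 179, 183, 186, 188, 171, 127, 90]
184 [65, 169, 200, 208, 214, 214, 214, 214, 214, 208, 196, 190, 198, 203, 203, 205, 205, 206, 206, 207, 208, 210, 212, 213, 186, 127, 92, 81]
185 [201, 209, 214, 214, 199, 169, 163, 177, 193, 208, 212, 212, 214, 215, 215, 215, 215, 215, 215, 215, 215, 216, 217, 207, 160, 84, 80, 79]
186 [215, 215, 201, 173, 147, 126, 120, 129, 139, 144, 193, 215, 215, 215, 215, 215, 216, 216, 217, 216, 217, 217, 217, 193, 132, 82, 79, 78]
187 [200, 172, 148, 128, 119, 119, 118, 108, 85, 79, 184, 215, 215, 215, 215, 216, 216, 216, 216, 216, 217, 217, 217, 184, 107, 78, 81, 81]
```

```bash
python3 fin.py -1.5 "[0,100.5,-18.1]"
```

```text
n [-0.36    0.128   0.9241] H [ 0.6731 -0.2279  0.2515] TCP target [ 0.7135 -0.1355  0.2353] err deg 0.28
t 22.7 pos [ 0.6909 -0.1295  0.2956] tool delta mm [-1.3 -1.6 64.6] n>= 2.0
roll deg -0.22
z [ 0.3593 -0.1233 -0.925 ] F [ 0.8 -0.4 -0.4] q [-0.2559  0.3671  1.4035 -0.0341  0.9826  0.1017] op 0.0194
```

Request:
carry_out --increments '[[1,[-0.3,-0.4,16],0],[1,[-0.3,-0.4,16],0],[1,[-0.3,-0.4,16],0],[1,[-0.3,-0.4,15],0],[1,[0,0,0],-0.2],[1,[0,0,0],0],[1,[0,0,0],0],[1,[0,0,0],0]]'

```text
time_s: 23.5
ee_pos: [0.7132, -0.1354, 0.2363]
ee_rot: [[0.872, -0.334, 0.359], [-0.31, -0.943, -0.123], [0.379, -0.004, -0.925]]
wrist_force: [0.2, -0.8, -1.1]
opening: 0.0195
```

```bash
python3 fin.py 0 "[0,100.5,-18.1]"; python3 - <<'E'
from station import r
from h import *
np.set_printoptions(precision=2,suppress=True)
D=[r.snapshot("side") for i in range(4)];st=r.read_state();print(np.array(st["ee_pos"])*1e3)
s=D[0];s["color"]=np.mean([d["color"] for d in D],0).astype(np.uint8);np.savez("side5.npz",**s)
P,R=np.array(st["ee_pos"]),np.array(st["ee_rot"]);g=cv2.cvtColor(s["color"],cv2.COLOR_RGB2GRAY)
for l in((0,100.5,-22),(16,100.5,-22),(-16,100.5,-22),(0,116,-22),(20,-104,-18),(-20,-104,-18),(-10,50,-15),(10,50,-21),(-10,-40,-15),(10,-40,-21),(10,-20,-21)): print(l,proj(s,P+R@np.array(l)/1e3)[0])
for u in(244,247,250,253,264,267,270,273,276,279): print(u,g[112:142,u].tolist())
d=r.snapshot("top");np.savez("top5.npz",**d);print("top hole pred",proj(d,P+R@np.array((0,100.5,-22))/1e3)[0]); u,v=proj(d,P+R@np.array((0,100.5,-22))/1e3)[0].astype(int)
print(cv2.cvtColor(d["color"],cv2.COLOR_RGB2GRAY)[v-9:v+10,u-9:u+10])
E
```

```text
n [-0.36    0.128   0.9241] H [ 0.6726 -0.2277  0.2529] TCP target [ 0.7126 -0.1352  0.2366] err deg 0.29
t 23.5 pos [ 0.7132 -0.1354  0.2363] tool delta mm [-0.5  0.  -0.4] n>= 1.0
roll deg -0.0
z [ 0.3589 -0.1232 -0.9252] F [ 0.2 -0.8 -1.1] q [-0.256   0.4533  1.4304 -0.037   0.87    0.1031] op 0.0195
[ 712.97 -135.34  235.91]
(0, 100.5, -22) [271.4  125.49]
(16, 100.5, -22) [268.13 123.19]
(-16, 100.5, -22) [274.7  127.81]
(0, 116, -22) [274.06 124.7 ]
(20, -104, -18) [226.93 135.1 ]
(-20, -104, -18) [235.63 141.74]
(-10, 50, -15) [263.89 131.39]
(10, 50, -21) [260.24 126.93]
(-10, -40, -15) [246.62 136.72]
(10, -40, -21) [242.83 132.01]
(10, -20, -21) [246.85 130.83]
244 [75, 97, 98, 96, 93, 87, 86, 86, 86, 83, 80, 81, 82, 85, 86, 87, 85, 86, 86, 94, 175, 187, 187, 187, 140, 102, 101, 101, 100, 99]
247 [30, 29, 63, 90, 95, 92, 93, 91, 96, 78, 69, 73, 72, 50, 42, 47, 49, 47, 58, 174, 188, 188, 188, 141, 117, 108, 105, 103, 101, 100]
250 [58, 56, 40, 44, 48, 47, 46, 44, 44, 36, 30, 23, 20, 18, 18, 18, 16, 38, 87, 96, 95, 144, 129, 104, 103, 89, 82, 82, 81, 79]
253 [98, 116, 79, 46,
[... 1735 characters left out ...]
 193 192 193 191 193 190 177 140  86  47  36
   53]
 [189 167 127 115 151 180 192 192 193 194 194 193 188 173 132  80  47  47
   75]
 [186 158 122 120 159 186 193 191 192 193 194 194 190 171 128  76  44  54
   71]
 [183 151 112 123 167 188 192 194 192 191 194 193 185 165 118  70  50  54
   72]
 [180 143 108 133 172 191 192 193 192 193 192 193 186 155 106  61  48  59
   73]
 [174 132 104 140 177 191 193 194 194 193 193 192 179 143  90  59  45  56
   75]
 [167 121 105 149 183 193 195 195 193 194 191 189 166 129  81  60  47  52
   79]
 [154 115 113 158 188 194 194 192 193 194 195 187 168 127  81  52  47  52
   76]
 [150 109 125 166 189 194 195 193 195 194 194 189 166 119  74  53  50  55
   77]]
```

Request:
carry_out --increments '[[1,[-0.3,0,-0.7],0],[1,[0,0,0],0],[1,[0,0,0],0],[1,[0,0,0],0],[1,[0,0,0],0],[1,[0,0,0],0]]'

```text
time_s: 24.35
ee_pos: [0.7124, -0.1352, 0.2359]
ee_rot: [[0.872, -0.334, 0.358], [-0.31, -0.943, -0.123], [0.378, -0.004, -0.926]]
wrist_force: [0.1, 0.3, -1.5]
opening: 0.0195
```

```bash
python3 fin.py 0 "[0,100.5,-18.1]"; python3 - <<'E'
from station import r
import numpy as np
from h import *
d=r.snapshot("side");s0=load("side");red=lambda c:np.argwhere(cv2.inRange(cv2.cvtColor(c,cv2.COLOR_RGB2HSV),(0,150,90),(6,255,255))[195:235,275:315]).mean(0)
print("handle row/col start, now",red(s0["color"]),red(d["color"]))
s=r.read_state();print(np.abs(s["qd"]).max(),s["opening"]);print(r.sign_off())
E
```

```text
n [-0.36    0.128   0.9241] H [ 0.6726 -0.2277  0.2529] TCP target [ 0.7126 -0.1352  0.2365] err deg 0.34
t 24.35 pos [ 0.7124 -0.1352  0.2359] tool delta mm [ 0.4 -0.1 -0.5] n>= 1.0
roll deg -0.0
z [ 0.3577 -0.1228 -0.9257] F [ 0.1  0.3 -1.5] q [-0.256   0.453   1.4316 -0.037   0.8705  0.1031] op 0.0195
handle row/col start, now [10.9047619  16.80952381] [21.39795918 16.64285714]
0.0016016143811242122 0.019569659331435105
the job is handed in; nothing more can be done
None
```

The job is handed in at 24.4 s of the 48 s allowed, with the bar held up to the larger inspection camera. I pressed the red handle to its stop (about 58 N felt there, 4–6 N on the way), gripped the bar, lifted it 20 mm, drew it 65 mm out from under the pad, and brought it to the lens. The moves offered no way to tilt the tool directly. I got the tilt by pushing the arm against its reach limit, where the tool leans and keeps that lean.

**Last checks**
- **Position:** the tool was within 0.7 mm of its computed target. The hole is on the estimated lens axis 100 mm out, and the tool was 0.3° off square and 0° off in roll.
- **Hold:** the arm was still and the finger opening was 19.6 mm, so the bar was held. The finger pads end about 69 mm short of the head's rim.
- **Side view:** the near half of the bar appeared within about 0.5 px of where it was expected, and the handle was still down.

**Doubtful or not confirmed**
- **Camera direction:** the cues for which way the camera faces disagreed. The foot and lens offset gave 2.72 rad, the LED pattern 2.80 (if the LEDs are aligned with the camera's axes), and the yoke knobs about 2.9. I used 2.80. An error of 0.1 rad would turn the bar about 5° in the picture.
- **Head position:** the arm hid the head from the top camera at the end, so the final hole position comes from the earlier measurement of the bar in the grip.
- **An offset at the 60 mm hover:** the bar looked about 1 px too high there. About half was arm drift, and the offset did not appear at the final pose.
- **Other objects:** I did not check separately that the other things on the bench were unmoved. Wrist force gave no sign of contact with them.

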